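Blow the dust off returned cartons

TASK

Dust off the returned cartons at the blow-off station: draw the sliding tray out, put every small carton standing in front of the station flat into it (side by side, on any face), push the tray fully home under the hood, open the red air lever to the yellow half-open mark and no further, leave it there for two seconds, and shut it again. Then draw the tray fully out again, put all the cartons flat on the floor of the blue issue tray and leave the empty tray out. Never open the air unless the tray is fully home, and leave the other things on the bench alone.

Things in the scene. Friction and masses are not known exactly. Their poses are not given: they have to be found in the camera images.
- carton_a_mid (a point): centre of the green carton: a closed stock box with white paper labels, 40 mm along its own x, 50 mm along y, 50 mm along z, about 90 g; starts standing on its 40 x 50 mm side on the table in front of the station. One of the three may be absent
- carton_b_mid (a point): centre of the red carton: a closed stock box with white paper labels, 40 mm along its own x, 50 mm along y, 50 mm along z, about 90 g; starts standing on its 40 x 50 mm side on the table in front of the station. One of the three may be absent
- carton_c_mid (a point): centre of the yellow carton: a closed stock box with white paper labels, 40 mm along its own x, 50 mm along y, 50 mm along z, about 90 g; starts standing on its 40 x 50 mm side on the table in front of the station. One of the three may be absent
- tray (a joint): position of the steel sliding tray in metres: 0 = drawn fully out against its outer stop, 0.25 = pushed fully home against the stop under the hood; it starts part-way in and stays where it is left (about 1.5 N to move). Increasing values move along the +y axis of tray_floor
- tray_floor (a point): centre of the top face of the sliding tray's floor, 30 mm above the table; moves with the tray. Its y axis points along the slide towards the hood, its z up. Tray inside 110 mm (x) by 200 mm (y), walls 5 mm thick standing 15 mm above the floor
- hood_mouth (a point): on the table below the middle of the hood's mouth, 140 mm along +y from the tray's centre when the tray is fully out; fixed, axes as tray_floor. The hood runs 233 mm from here along +y: a blue box 150 mm wide, open towards the tray, 115 mm high inside, roof top 123 mm above the table. Aluminium rails 20 mm high, within the tray's width, run under tray and hood
- tray_handle (a point): middle of the tray's red grip block, 20 x 20 mm and 42 mm high, on top of a 16 mm square upright post; 150 mm from the tray's centre on the side away from the hood, 137 mm above the table (top at 157 mm). Same axes as tray_floor
- valve (a joint): opening angle of the red air lever in radians: 0 = shut (lever over the white mark, against its stop, square to the slide), 0.785 (45 degrees) = half open over the yellow mark painted on the roof, 1.57 = fully open (pointing along the slide away from the tray). Opening turns it clockwise seen from above. Stiff: stays where it is left (0.15 N m)
- valve_pivot (a point): on the lever's vertical turning axis, on the hood's roof, at mid-height of the lever bar, 181 mm above the table. It lies 250 mm from the tray's centre along the slide when the tray is fully out. Turns with the lever: its -x axis points along the lever to its tip
- lever_grip (a point): grip point on the red lever bar, 85 mm from the pivot, 20 mm short of its tip; the bar is 14 mm wide and 16 mm high (this point is half-way up), with 50 mm free below it to the roof
- issue_in (a point): centre of the inner floor (5 mm above the table) of the blue issue tray, fixed to the table: inside 140 mm along x, 240 mm along y, walls 5 mm thick, rim 22 mm above the inner floor
- tape: bystander, to be left alone: roll of orange tape lying flat, 90 mm across, 24 mm high; origin at the centre of its underside
- cleaner: bystander, to be left alone: green bottle with a white cap, 52 mm across, 130 mm high; origin at the centre of its underside
- pencup: bystander, to be left alone: black open cup, 72 mm across, 95 mm high; origin at the centre of its underside
- stapler: bystander, to be left alone: black and red stapler, 30 x 115 x 40 mm; origin at the centre of its underside
- labelroll: bystander, to be left alone: white roll of labels standing on end, 44 mm across, 30 mm high; origin at the centre of its underside
- calculator: bystander, to be left alone: grey desk calculator lying flat, 70 x 110 x 16 mm; origin at the centre of its underside
Mind the look-alikes: they are no part of the job. What is shaped like the part that bears carton_c_mid but purple is not meant.

How it is judged (in metres and radians):
On the way, in this order (a step that is already met when the one before it is completed fails the run):
1. every carton lies flat in the sliding tray, before the tray is pushed home (x of carton_a_mid in the frame of tray_floor between -0.05 and 0.05 m and y of carton_a_mid in the frame of tray_floor between -0.095 and 0.095 m and z of carton_a_mid in the frame of tray_floor between 0.012 and 0.033 m and x of carton_b_mid in the frame of tray_floor between -0.05 and 0.05 m and y of carton_b_mid in the frame of tray_floor between -0.095 and 0.095 m and z of carton_b_mid in the frame of tray_floor between 0.012 and 0.033 m and x of carton_c_mid in the frame of tray_floor between -0.05 and 0.05 m and y of carton_c_mid in the frame of tray_floor between -0.095 and 0.095 m and z of carton_c_mid in the frame of tray_floor between 0.012 and 0.033 m and value of joint tray below 0.15 m), for 0.2 s.
2. the loaded tray is fully home under the hood (within 8 mm of its stop) (x of carton_a_mid in the frame of tray_floor between -0.05 and 0.05 m and y of carton_a_mid in the frame of tray_floor between -0.095 and 0.095 m and z of carton_a_mid in the frame of tray_floor between 0.012 and 0.033 m and x of carton_b_mid in the frame of tray_floor between -0.05 and 0.05 m and y of carton_b_mid in the frame of tray_floor between -0.095 and 0.095 m and z of carton_b_mid in the frame of tray_floor between 0.012 and 0.033 m and x of carton_c_mid in the frame of tray_floor between -0.05 and 0.05 m and y of carton_c_mid in the frame of tray_floor between -0.095 and 0.095 m and z of carton_c_mid in the frame of tray_floor between 0.012 and 0.033 m and value of joint tray above 0.242 m), for 0.2 s.
3. the air lever stands at half open (45 degrees, within 8) for 1.2 s with the tray fully home (value of joint valve between 0.645 and 0.925 rad and value of joint tray above 0.242 m), for 1.2 s.
4. the air lever is shut again (within 0.08 rad) with the tray still home (value of joint valve below 0.08 rad and value of joint tray above 0.242 m), for 0.2 s.
5. the tray is drawn fully out again (within 10 mm of its outer stop) (value of joint tray below 0.01 m), for 0.2 s.
At the end, for the whole second after the job is handed in: Every carton lies flat on the floor of the blue issue tray (on any face, not stacked or propped on the rim), at rest; the sliding tray is fully out (within 10 mm of its stop) and the air lever shut (within 0.08 rad) (x of carton_a_mid in the frame of issue_in between -0.065 and 0.065 m and y of carton_a_mid in the frame of issue_in between -0.115 and 0.115 m and z of carton_a_mid in the frame of issue_in between 0.012 and 0.033 m and x of carton_b_mid in the frame of issue_in between -0.065 and 0.065 m and y of carton_b_mid in the frame of issue_in between -0.115 and 0.115 m and z of carton_b_mid in the frame of issue_in between 0.012 and 0.033 m and x of carton_c_mid in the frame of issue_in between -0.065 and 0.065 m and y of carton_c_mid in the frame of issue_in between -0.115 and 0.115 m and z of carton_c_mid in the frame of issue_in between 0.012 and 0.033 m and value of joint tray below 0.01 m and value of joint valve below 0.08 rad and linear speed of each of carton_a, carton_b, carton_c below 0.03 m/s); the robot touches nothing.
It fails at once if the air lever is opened (beyond 0.15 rad) while the tray is not fully home (20 mm or more short of its stop) (value of joint valve above 0.15 rad and value of joint tray below 0.23 m).
It fails at once if the air lever is opened well past the half-open mark (beyond 1.15 rad) (value of joint valve above 1.15 rad).
It fails at once if a bystander is moved by more than 40 mm (distance of any of tape, cleaner, pencup, stapler, labelroll, calculator from where it was at the start of the episode above 0.04 m).
Of carton_a, carton_b, carton_c only 2 to 3 are there at a start; the rules pass over those that are not, and their reading is None.
At some moment in a run one of carton_a, carton_b, carton_c may be knocked a few centimetres aside while the robot is not near it.
Once in a run the grip may slacken for a moment while it holds something.
It also fails if it takes over 210 s, if anything falls off the work surface, if the arm or the gripper's body presses on something with over 40 N, if the wrist force passes 120 N, or if a joint passes its speed limit or range.

ROBOT

A 6-joint arm with a two-finger parallel gripper is mounted at the origin on the work surface. World frame = base frame: x ahead of the robot, y to its left, z up, the work surface at z = 0. Lengths are in mm, angles in degrees, forces in N, time in s.
With the tool pointing down it reaches from about 300 to 850 mm from the base axis. Payload 4.2 kg.
Tool frame: the origin (TCP) lies at the very end of the fingers, on their centre line; the grasp point (between the pads) lies 19 mm behind it (env.grip_point_offset is the distance from the TCP to the grasp point, in mm); z points along the fingers, y is the line along which they close (so a half turn about z gives the same grasp; the last joint's range is limited). The gripper opens to 91 mm and grips with 3 to 60 N. Pads are 32 mm wide; open, the fingers measure 118 mm over their backs; the gripper's body (76 mm by 178 mm) begins 60 mm behind the grasp point.
Start: joints at [-67.838, 18.312, 89.639, -0, 72.044, -1.146], TCP at [227.516, -528.09, 213.976] pointing down, gripper open.
Joint ranges: [-177.97, 177.97], [-48.28, 115.42], [12.27, 149.76], [-77.06, 257.06], [2.81, 150.46], [-146.56, 146.56]. Speed limits (degrees/s): [147.25, 147.25, 180, 180, 180, 180].

INTERFACE

Orientations are given as [roll, pitch, yaw] about the fixed x, y, z axes, in that order (R = Rz(yaw) Ry(pitch) Rx(roll)).
In Python, from workcell import env gives the robot as it stands. The module is installed in compiled form; this text tells all that it offers.
- The arm moves only by the tool arm_command, never from a script. Its argument "rows" is a list of rows, each an object with "delta_pos": the shift along the tool's x, y, z in mm, a list of three; "roll": the turn about the tool's z in units of 5 degrees (1.0 is 5 degrees); "jaw": the opening in per cent of the stroke, from 0 (shut) to 100 (fully open). A call has 1 to 20 rows; each row is the pose to reach, as a shift and turn from the pose commanded when the call began, along the tool's axes at that moment; what a row does not reach only later rows make up. A row lasts 1/12 s, in which the tool goes at most 41.7 mm and 7.16 degrees, less where a joint would pass 70% of its speed; a pose out of reach is approached as far as the arm can. A call with a gripper value outside its range is refused whole. The fingers move at their own pace and stop on an object; "squeeze" is the grip in N (left out, the last holds). Time passes only in rows, so rows that repeat a pose let the fingers close. It gives the time, the measured TCP pose, the force, the opening and the grip force at its end, in the units of the state.
- env.state(): the state, without advancing time (a new reading comes with each control period).
- env.grab_frame(name): name is "side" or "top"; returns a dict with "img" (384x512x3 uint8, blue, green, red), "z_map" (384x512 float32, mm along the optical axis (not along the pixel's ray), 0 where there is no reading), "fov_y" (degrees; the focal length in pixels is half the picture's height over the tangent of half this angle, whatever the lens; pixels are square), "cx", "cy" (the principal point, pixels), "R" (3x3) and "t" (3): a world point X has camera coordinates R X + t. Camera axes: x right, y down, z forward; pixel columns grow to the right and rows downward; lengths in mm; the calibration is good to about 2 mm. A picture is of the moment at which its call begins.
- env.job_done(): hands the job in; it is judged then, once.
The state is a dict: "time_s": time; "qpos": joint angles; "qvel": joint speeds; "effort": joint torques, N m; "ee_pos": TCP position; "ee_rot": TCP orientation; "force": force on the tool from outside, world axes, zero at the start; "torque": the same for the moment, N m; "gripper_width": finger opening in mm; "gripper_force": force on a finger pad.
Only numpy, scipy, OpenCV 4.12 (cv2) and the standard library are available. Lean on these libraries where they do the work, as an engineer would, in place of code of your own. Each camera call takes 0.05 s, during which the arm holds its last target. There are 200 camera calls.

## Working session

There is one attempt and no reset: what is moved stays moved. The work goes in short steps, Python scripts to look and compute and a tool call to move; the robot and the scene stay as the last step left them, time stands still between calls to the robot, and variables do not carry over. Pictures are saved under pics/ and viewed, at most 14 in all, crops included, and the job is handed in when it is done.

Besides the shell and the picture viewer there is one more tool, called after "Call:" in YAML: its name, and indented under it one key for each argument. arm_command: Moves the arm, as the interface text tells. Its arguments: {"type":"object","properties":{"rows":{"type":"array"},"squeeze":{"type":"number"}},"required":["rows"]}

```bash
mkdir -p pics; cat > h.py <<'E'
import numpy as np, cv2
from workcell import env
def grab(n,save=None):
    f=env.grab_frame(n)
    f['f']=192/np.tan(np.radians(f['fov_y'])/2)
    if save: cv2.imwrite('pics/'+save,f['img'])
    return f
def ray(f,u,v,z):
    R=np.array(f['R']);t=np.array(f['t']);c=-R.T@t
    d=R.T@np.array([(u-f['cx'])/f['f'],(v-f['cy'])/f['f'],1]);return c+d*(z-c[2])/d[2]
def cloud(f):
    v,u=np.mgrid[:384,:512];z=f['z_map'].astype(float)
    P=np.stack([(u-f['cx'])/f['f']*z,(v-f['cy'])/f['f']*z,z],-1)-np.array(f['t'])
    W=P@np.array(f['R']);W[z==0]=np.nan;return W
E
python3 - <<'E'
from h import *
a=grab('top','t0.png');b=grab('side','s0.png')
for f in(a,b):print(f['fov_y'],f['cx'],f['cy'],-np.array(f['R']).T@f['t'],np.round(f['R'],2).tolist())
print(env.state(),env.grip_point_offset)
E
```

```text
48.63082024545331 255.82033847604345 192.3751030681337 [ 363.5367165    38.86392969 1167.09781889] [[0.01, -1.0, -0.02], [-0.98, -0.01, -0.19], [0.19, 0.02, -0.98]]
45.524189756222704 255.20312817270508 182.76136706285087 [ 201.07218202 1303.35405578  900.67507838] [[-0.96, -0.29, 0.01], [-0.15, 0.47, -0.87], [0.24, -0.83, -0.5]]
{'time_s': 0.1, 'qpos': array([-6.78366331e+01,  1.83477414e+01,  8.97001711e+01,  3.31048076e-04,
        7.20440236e+01, -1.14530139e+00]), 'qvel': array([ 0.10766056, -0.07552139, -0.13617276, -0.04360913, -0.10138454,
       -0.02297391]), 'effort': array([ 5.97638591e-04, -4.13333416e+01, -2.32509416e+01,  7.28709321e-02,
        4.21820325e-02, -7.03099113e-05]), 'ee_pos': array([ 227.35334834, -527.64341846,  213.20161348]), 'ee_rot': array([-1.79908089e+02, -2.15231115e-03,  2.33085643e+01]), 'force': array([ 0.3856666 ,  0.01931731, -0.28655539]), 'torque': array([ 0.02106603, -0.00220912,  0.04974629]), 'gripper_force': 0.0, 'gripper_width': 91.1445869524126} 18.8
```

View pics/t0.png

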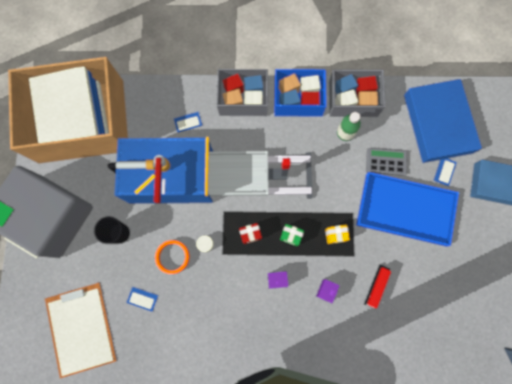

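View pics/s0.png

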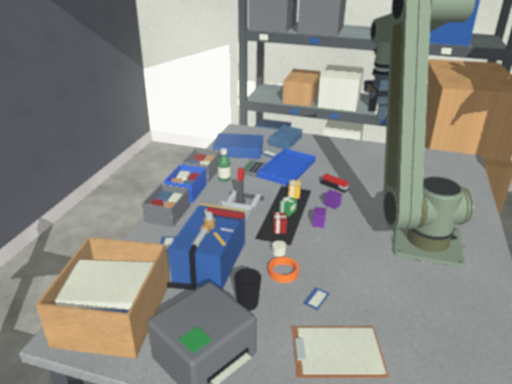

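Top view: red carton at (250,233), green (291,235), yellow (337,234) on a black mat. The look-alikes are the purple blocks at (278,280) and (328,291) and the coloured cubes in the bins at (243,90), (300,92) and (358,90). The hood is at (165,170), the lever tip at (157,200), the tray handle at (287,163) and the open blue issue tray at (410,208). The blue panel at (442,120) is not the tray.

```bash
cat >> h.py <<'E'
def rng(h):
    return {'red':((h[...,0]<8)|(h[...,0]>172))&(h[...,1]>130)&(h[...,2]>80),
    'green':(h[...,0]>48)&(h[...,0]<85)&(h[...,1]>110),
    'yellow':(h[...,0]>20)&(h[...,0]<34)&(h[...,1]>120),
    'blue':(h[...,0]>100)&(h[...,0]<125)&(h[...,1]>140),
    'white':(h[...,1]<60)&(h[...,2]>170)}
def pts(f,col,box):
    h=cv2.cvtColor(f['img'],cv2.COLOR_BGR2HSV);m=rng(h)[col].copy()
    k=np.zeros_like(m);u0,v0,u1,v1=box;k[v0:v1,u0:u1]=1;m&=k
    return m,cloud(f)
E
python3 - <<'E'
from h import *
f=grab('top');W=cloud(f)
h=cv2.cvtColor(f['img'],cv2.COLOR_BGR2HSV);M=rng(h)
def rep(n,cols,box,z0,z1):
    m=sum(M[c].astype(int) for c in cols)>0 if cols else np.ones((384,512),bool)
    k=np.zeros_like(m);u0,v0,u1,v1=box;k[v0:v1,u0:u1]=1
    m=m&k&(W[...,2]>z0)&(W[...,2]<z1);P=W[m]
    if len(P)<4:print(n,len(P));return
    r=cv2.minAreaRect(P[:,:2].astype(np.float32));print(n,len(P),'med',np.median(P,0).round(1),'rect',np.round(r[0],1),np.round(r[1],1),round(r[2],1),'z',np.percentile(P[:,2],[5,95]).round(1))
rep('redc',['red','white'],(232,215,268,252),35,70)
rep('greenc',['green','white'],(274,215,312,252),35,70)
rep('yelc',['yellow','white'],(318,215,356,252),35,70)
rep('mat',[],(222,210,356,258),-5,8)
rep('handle',['red'],(275,150,300,175),130,175)
rep('lever',['red'],(145,145,170,210),165,215)
rep('roof',['blue'],(112,132,215,206),112,135)
rep('issue rim',['blue'],(355,165,465,250),20,40)
rep('issue floor',['blue'],(355,165,465,250),-3,13)
rep('trayfloor',[],(205,148,270,195),15,38)
rep('traywall',[],(205,140,280,200),41,52)
rep('panel',['blue'],(400,75,485,165),-5,100)
rep('bottle',[],(335,108,365,142),30,150)
rep('label',[],(194,234,216,254),15,50)
cv2.imwrite('pics/c1.png',cv2.resize(f['img'][125:265,105:365],None,fx=3,fy=3,interpolation=cv2.INTER_CUBIC))
E
```

```text
redc 237 med [474.   72.6  50.4] rect [474.8  73.5] [39.8 49.5] 16.7 z [46.7 53.7]
greenc 255 med [472.  -37.7  49.9] rect [472.  -36.5] [50.1 40.3] 70.8 z [45.5 54. ]
yelc 267 med [ 473.7 -156.7   49.8] rect [ 475.2 -157.8] [40.1 51.3] 8.8 z [44.4 53.6]
mat 5412 med [480.1 -25.2   1.3] rect [479.6 -32.5] [130.2 369.1] 0.6 z [-2.4  5. ]
handle 67 med [635.6 -16.6 155.4] rect [638.7 -15.6] [16.4 17.6] 1.9 z [136.5 159.6]
lever 229 med [583.2 289.8 188.8] rect [584.5 290.5] [107.9  13. ] 0.8 z [185.3 192. ]
roof 3896 med [638.  277.4 123.3] rect [634.8 302.2] [150.5 223. ] 1.0 z [119.9 126.4]
issue rim 658 med [ 549.1 -358.1   26.4] rect [ 548.8 -352.9] [251.3 151.7] 77.1 z [21.7 30.3]
issue floor 4418 med [ 550.5 -359.6    5.1] rect [ 583.1 -367.3] [261.5 222.9] 77.1 z [1.4 9.1]
trayfloor 2316 med [641.1 110.6  30.3] rect [648.9 108. ] [124.4 170.2] 0.3 z [26.5 34.3]
traywall 302 med [632.3  87.   45.3] rect [637.8 108.9] [140.6 160.7] 2.1 z [42.2 48.9]
panel 4332 med [ 788.9 -452.2   49.7] rect [ 790.3 -460.2] [218.8 154.9] 11.8 z [28.8 53.4]
bottle 578 med [ 764.3 -188.7   77.3] rect [ 781.1 -200. ] [78.8 85.9] 0.3 z [ 34.6 130.4]
label 221 med [445.8 195.   30.2] rect [446.9 195.6] [40.2 43.2] 0.4 z [25.2 33.6]
```

View pics/c1.png

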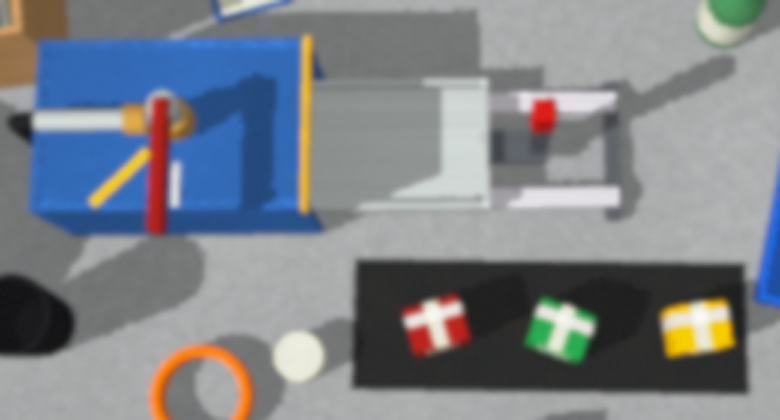

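The close crop confirms the choice: red, green and yellow cartons with white labels, all three present, on a mat. The lever sits over the white mark, with the yellow mark to its left. Sizes match too: tops at about 50 mm, lever 108 mm long, issue rim 251x152 mm. The tray starts about 94 mm in.

```bash
cat >> h.py <<'E'
from scipy.spatial.transform import Rotation as Ro
def go(x,y,z,yaw):
    s=env.state();R=Ro.from_euler('xyz',s['ee_rot'],degrees=True).as_matrix()
    d=R.T@(np.array([x,y,z])-s['ee_pos']);dy=(yaw-s['ee_rot'][2]+180)%360-180
    print('delta',d.round(1),'roll',round(-dy/5,2),'at',s['ee_pos'].round(1),s['ee_rot'].round(1))
E
python3 -c "
from h import *
go(638.5,-15.6,200,90)"
```

```text
delta [ 580.2 -307.7   13.7] roll -13.34 at [ 227.4 -527.7  213.3] [-179.9   -0.    23.3]
```

Call:
arm_command:
  rows:
    - {"delta_pos":[0,0,0],"roll":-2,"jaw":60}
    - {"delta_pos":[580,-308,13],"roll":-13.34,"jaw":60}
    - {"delta_pos":[580,-308,13],"roll":-13.34,"jaw":60}
    - {"delta_pos":[580,-308,13],"roll":-13.34,"jaw":60}
    - {"delta_pos":[580,-308,13],"roll":-13.34,"jaw":60}
    - {"delta_pos":[580,-308,13],"roll":-13.34,"jaw":60}
    - {"delta_pos":[580,-308,13],"roll":-13.34,"jaw":60}
    - {"delta_pos":[580,-308,13],"roll":-13.34,"jaw":60}
    - {"delta_pos":[580,-308,13],"roll":-13.34,"jaw":60}
    - {"delta_pos":[580,-308,13],"roll":-13.34,"jaw":60}
    - {"delta_pos":[580,-308,13],"roll":-13.34,"jaw":60}
    - {"delta_pos":[580,-308,13],"roll":-13.34,"jaw":60}
    - {"delta_pos":[580,-308,13],"roll":-13.34,"jaw":60}
    - {"delta_pos":[580,-308,13],"roll":-13.34,"jaw":60}
    - {"delta_pos":[580,-308,13],"roll":-13.34,"jaw":60}
    - {"delta_pos":[580,-308,13],"roll":-13.34,"jaw":60}
    - {"delta_pos":[580,-308,13],"roll":-13.34,"jaw":60}
    - {"delta_pos":[580,-308,13],"roll":-13.34,"jaw":60}
    - {"delta_pos":[580,-308,13],"roll":-13.34,"jaw":60}
    - {"delta_pos":[580,-308,13],"roll":-13.34,"jaw":60}
  squeeze: 35

```text
time_s: 1.82
ee_pos: [637.6, -16.1, 200.4]
ee_rot: [-179.9, 0.0, 90.0]
force: [0.7, -0.9, 0.4]
gripper_width: 55.1
gripper_force: 0.0
```

Call:
arm_command:
  rows:
    - {"delta_pos":[0,1,40],"roll":0,"jaw":60}
    - {"delta_pos":[0,1,80],"roll":0,"jaw":60}
    - {"delta_pos":[0,1,80],"roll":0,"jaw":60}
    - {"delta_pos":[0,1,80],"roll":0,"jaw":60}
    - {"delta_pos":[0,1,80],"roll":0,"jaw":0}
    - {"delta_pos":[0,1,80],"roll":0,"jaw":0}
    - {"delta_pos":[0,1,80],"roll":0,"jaw":0}
    - {"delta_pos":[0,1,80],"roll":0,"jaw":0}
    - {"delta_pos":[0,1,80],"roll":0,"jaw":0}
    - {"delta_pos":[0,1,80],"roll":0,"jaw":0}
    - {"delta_pos":[0,1,80],"roll":0,"jaw":0}
    - {"delta_pos":[0,1,80],"roll":0,"jaw":0}

```text
time_s: 2.82
ee_pos: [642.1, -15.8, 122.3]
ee_rot: [179.6, 0.0, 90.1]
force: [5.6, -0.3, -0.1]
gripper_width: 19.9
gripper_force: 35.0
```

Call:
arm_command:
  rows:
    - {"delta_pos":[-5,2,0],"roll":0,"jaw":0}
    - {"delta_pos":[-15,3,0],"roll":0,"jaw":0}
    - {"delta_pos":[-30,3,0],"roll":0,"jaw":0}
    - {"delta_pos":[-45,3,0],"roll":0,"jaw":0}
    - {"delta_pos":[-60,3,0],"roll":0,"jaw":0}
    - {"delta_pos":[-72,3,0],"roll":0,"jaw":0}
    - {"delta_pos":[-80,3,0],"roll":0,"jaw":0}
    - {"delta_pos":[-86,3,0],"roll":0,"jaw":0}
    - {"delta_pos":[-86,3,0],"roll":0,"jaw":0}
    - {"delta_pos":[-86,3,0],"roll":0,"jaw":0}

```text
time_s: 3.65
ee_pos: [643.9, -103.9, 122.2]
ee_rot: [179.8, 0.1, 90.0]
force: [2.5, -1.3, 5.0]
gripper_width: 19.9
gripper_force: 35.0
```

Call:
arm_command:
  rows:
    - {"delta_pos":[-3,0,0],"roll":0,"jaw":0}
    - {"delta_pos":[-6,0,0],"roll":0,"jaw":0}
    - {"delta_pos":[-9,0,0],"roll":0,"jaw":0}
    - {"delta_pos":[-12,0,0],"roll":0,"jaw":0}
    - {"delta_pos":[-12,0,0],"roll":0,"jaw":0}

```text
time_s: 4.07
ee_pos: [643.9, -106.9, 122.2]
ee_rot: [179.8, -0.8, 89.9]
force: [4.0, 21.7, 6.4]
gripper_width: 20.1
gripper_force: 35.0
```

Call:
arm_command:
  rows:
    - {"delta_pos":[8,0,0],"roll":0,"jaw":0}
    - {"delta_pos":[8,0,0],"roll":0,"jaw":60}
    - {"delta_pos":[8,0,0],"roll":0,"jaw":60}
    - {"delta_pos":[8,0,0],"roll":0,"jaw":60}
    - {"delta_pos":[8,0,-40],"roll":0,"jaw":80}
    - {"delta_pos":[8,0,-80],"roll":0,"jaw":80}
    - {"delta_pos":[0,-120,-80],"roll":0,"jaw":80}
    - {"delta_pos":[0,-350,-80],"roll":0,"jaw":80}
    - {"delta_pos":[0,-350,-80],"roll":0,"jaw":80}
    - {"delta_pos":[0,-350,-80],"roll":0,"jaw":80}
    - {"delta_pos":[0,-350,-80],"roll":0,"jaw":80}
    - {"delta_pos":[0,-350,-80],"roll":0,"jaw":80}
    - {"delta_pos":[0,-350,-80],"roll":0,"jaw":80}
    - {"delta_pos":[0,-350,-80],"roll":0,"jaw":80}
    - {"delta_pos":[0,-350,-80],"roll":0,"jaw":80}

```text
time_s: 5.32
ee_pos: [286.3, -113.0, 199.9]
ee_rot: [-179.7, -0.0, 89.9]
force: [-0.4, -0.4, 0.2]
gripper_width: 72.8
gripper_force: 0.0
```

```bash
cat >> h.py <<'E'
def rect(f,n,cols,box,z0,z1,W=None,top=None):
    W=cloud(f);M=rng(cv2.cvtColor(f['img'],cv2.COLOR_BGR2HSV))
    m=sum(M[c].astype(int) for c in cols)>0 if cols else np.ones((384,512),bool)
    k=np.zeros_like(m);u0,v0,u1,v1=box;k[v0:v1,u0:u1]=1
    m=m&k&(W[...,2]>z0)&(W[...,2]<z1)
    c=cv2.connectedComponentsWithStats(m.astype(np.uint8));
    if c[0]<2: print(n,'none');return
    m=c[1]==1+np.argmax(c[2][1:,4])
    v,u=np.nonzero(m);P=W[m]
    if top is not None: P=np.array([ray(f,a,b,top) for a,b in zip(u,v)])
    r=cv2.minAreaRect(P[:,:2].astype(np.float32));a=r[2]
    if r[1][0]>r[1][1]:a-=90
    print(n,len(P),'pix',u.mean().round(),v.mean().round(),'c',np.round(r[0],1),'size',np.round(r[1],1),'short-axis ang',round(a,1),'medz',np.median(P[:,2] if top is None else W[m][:,2]).round(1));return r
E
python3 - <<'E'
from h import *
f=grab('top','t1.png')
for t in(None,50):
  rect(f,'red',['red','white'],(222,205,356,262),35,70,top=t)
  rect(f,'green',['green','white'],(222,205,356,262),35,70,top=t)
  rect(f,'yel',['yellow','white'],(222,205,356,262),35,70,top=t)
rect(f,'handle',['red'],(275,140,345,185),145,175,top=157)
rect(f,'handle',['red'],(275,140,345,185),145,175)
W=cloud(f);m=(abs(W[...,2]-45)<5);m[:,:205]=0;m[:,300:]=0;m[:140]=0;m[202:]=0
P=W[m];print(len(P),np.percentile(P[:,0],[2,98]),np.percentile(P[:,1],[2,98]))
print(env.state()['ee_pos'])
E
```

```text
red 225 pix 250.0 234.0 c [474.8  73.4] size [40.4 49.6] short-axis ang 16.0 medz 50.2
green 255 pix 291.0 235.0 c [472.3 -36.7] size [49.8 40.8] short-axis ang -20.1 medz 50.3
yel 266 pix 337.0 234.0 c [ 475.1 -158.1] size [40.1 50.6] short-axis ang 8.3 medz 49.8
red 225 pix 250.0 234.0 c [474.3  73.3] size [41.1 49.5] short-axis ang 15.8 medz 50.2
green 255 pix 291.0 235.0 c [471.6 -36.4] size [50. 41.] short-axis ang -20.0 medz 50.3
yel 266 pix 337.0 234.0 c [ 474.7 -157.2] size [40.6 52.4] short-axis ang 8.7 medz 49.8
handle 62 pix 322.0 162.0 c [ 640.6 -103.7] size [17.1 18.1] short-axis ang 89.1 medz 156.5
handle 62 pix 322.0 162.0 c [ 641.2 -103.8] size [18.  18.2] short-axis ang 2.6 medz 156.5
510 [578.45612166 700.63783727] [-58.32324363 175.45221892]
[ 285.42684248 -113.03449739  200.01218067]
```

View pics/t1.png

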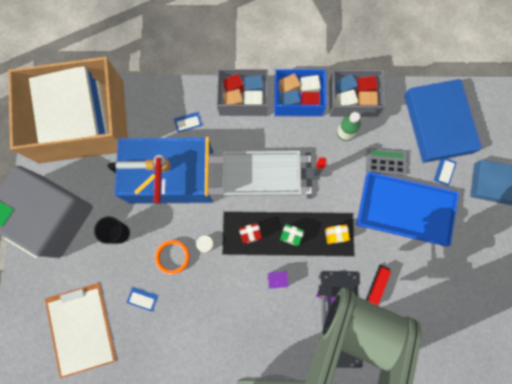

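Tray fully out: handle at (322,162), tray at (262,172) and clear of the hood. The cartons have not moved. Red goes first.

```bash
python3 -c "
from h import *
go(476,73.5,110,106)"
```

```text
delta [186.9 190.6  89.1] roll -3.23 at [ 285.4 -113.   200. ] [-179.7   -0.    89.9]
```

Call:
arm_command:
  rows:
    - {"delta_pos":[187,191,60],"roll":-3.23,"jaw":80}
    - {"delta_pos":[187,191,60],"roll":-3.23,"jaw":80}
    - {"delta_pos":[187,191,60],"roll":-3.23,"jaw":80}
    - {"delta_pos":[187,191,60],"roll":-3.23,"jaw":80}
    - {"delta_pos":[187,191,60],"roll":-3.23,"jaw":80}
    - {"delta_pos":[187,191,60],"roll":-3.23,"jaw":80}
    - {"delta_pos":[187,191,60],"roll":-3.23,"jaw":80}
    - {"delta_pos":[187,191,60],"roll":-3.23,"jaw":80}
    - {"delta_pos":[187,191,90],"roll":-3.23,"jaw":80}
    - {"delta_pos":[187,191,120],"roll":-3.23,"jaw":80}
    - {"delta_pos":[187,191,150],"roll":-3.23,"jaw":80}
    - {"delta_pos":[187,191,183],"roll":-3.23,"jaw":80}
    - {"delta_pos":[187,191,183],"roll":-3.23,"jaw":80}
    - {"delta_pos":[187,191,183],"roll":-3.23,"jaw":0}
    - {"delta_pos":[187,191,183],"roll":-3.23,"jaw":0}
    - {"delta_pos":[187,191,183],"roll":-3.23,"jaw":0}
    - {"delta_pos":[187,191,183],"roll":-3.23,"jaw":0}
    - {"delta_pos":[187,191,183],"roll":-3.23,"jaw":0}
    - {"delta_pos":[187,191,183],"roll":-3.23,"jaw":0}
    - {"delta_pos":[187,191,183],"roll":-3.23,"jaw":0}
  squeeze: 25

```text
time_s: 7.03
ee_pos: [483.8, 73.2, 19.2]
ee_rot: [179.9, 0.0, 106.2]
force: [-1.2, -1.4, 6.9]
gripper_width: 40.0
gripper_force: 25.0
```

```bash
python3 -c "
from h import *
go(642,106,48,90)"
```

```text
delta [-12.6 161.1 -28.6] roll 3.23 at [483.8  73.2  19.2] [179.9   0.  106.2]
```

Call:
arm_command:
  rows:
    - {"delta_pos":[0,0,-40],"roll":0,"jaw":0}
    - {"delta_pos":[0,0,-80],"roll":0,"jaw":0}
    - {"delta_pos":[-13,161,-80],"roll":3.23,"jaw":0}
    - {"delta_pos":[-13,161,-80],"roll":3.23,"jaw":0}
    - {"delta_pos":[-13,161,-80],"roll":3.23,"jaw":0}
    - {"delta_pos":[-13,161,-80],"roll":3.23,"jaw":0}
    - {"delta_pos":[-13,161,-80],"roll":3.23,"jaw":0}
    - {"delta_pos":[-13,161,-80],"roll":3.23,"jaw":0}
    - {"delta_pos":[-13,161,-80],"roll":3.23,"jaw":0}
    - {"delta_pos":[-13,161,-60],"roll":3.23,"jaw":0}
    - {"delta_pos":[-13,161,-45],"roll":3.23,"jaw":0}
    - {"delta_pos":[-13,161,-35],"roll":3.23,"jaw":0}
    - {"delta_pos":[-13,161,-32],"roll":3.23,"jaw":0}
    - {"delta_pos":[-13,161,-31],"roll":3.23,"jaw":0}
    - {"delta_pos":[-13,161,-31],"roll":3.23,"jaw":0}

```text
time_s: 8.28
ee_pos: [641.1, 105.4, 49.4]
ee_rot: [180.0, 0.0, 90.0]
force: [0.9, -0.4, -0.2]
gripper_width: 39.9
gripper_force: 25.0
```

Call:
arm_command:
  rows:
    - {"delta_pos":[0,0,0],"roll":0,"jaw":62}
    - {"delta_pos":[0,0,0],"roll":0,"jaw":62}
    - {"delta_pos":[0,0,0],"roll":0,"jaw":62}
    - {"delta_pos":[0,0,0],"roll":0,"jaw":62}
    - {"delta_pos":[0,0,-40],"roll":0,"jaw":62}
    - {"delta_pos":[0,0,-80],"roll":0,"jaw":62}
    - {"delta_pos":[0,0,-80],"roll":0,"jaw":62}

```text
time_s: 8.87
ee_pos: [646.5, 106.3, 137.4]
ee_rot: [179.1, -0.1, 90.0]
force: [1.2, 0.9, 1.4]
gripper_width: 56.7
gripper_force: 0.0
```

```bash
python3 -c "
from h import *
f=grab('top')
rect(f,'green',['green','white'],(222,205,356,262),35,70)
rect(f,'yel',['yellow','white'],(222,205,356,262),35,70)
rect(f,'red',['red','white'],(205,140,300,200),65,95)
go(477,-36.5,110,70)"
```

```text
green 257 pix 291.0 235.0 c [472.2 -36.5] size [50.  40.3] short-axis ang -19.4 medz 50.2
yel 263 pix 337.0 234.0 c [ 475.2 -157.8] size [40.2 49.9] short-axis ang 9.1 medz 50.3
red none
delta [-142.6 -168.1   22.2] roll 4.0 at [644.8 106.1 134.2] [ 1.794e+02 -1.000e-01  9.000e+01]
```

Call:
arm_command:
  rows:
    - {"delta_pos":[-142,-167,20],"roll":4,"jaw":80}
    - {"delta_pos":[-142,-167,20],"roll":4,"jaw":80}
    - {"delta_pos":[-142,-167,20],"roll":4,"jaw":80}
    - {"delta_pos":[-142,-167,20],"roll":4,"jaw":80}
    - {"delta_pos":[-142,-167,20],"roll":4,"jaw":80}
    - {"delta_pos":[-142,-167,20],"roll":4,"jaw":80}
    - {"delta_pos":[-142,-167,20],"roll":4,"jaw":80}
    - {"delta_pos":[-142,-167,50],"roll":4,"jaw":80}
    - {"delta_pos":[-142,-167,80],"roll":4,"jaw":80}
    - {"delta_pos":[-142,-167,110],"roll":4,"jaw":80}
    - {"delta_pos":[-142,-167,110],"roll":4,"jaw":80}
    - {"delta_pos":[-142,-167,110],"roll":4,"jaw":80}
    - {"delta_pos":[-142,-167,110],"roll":4,"jaw":0}
    - {"delta_pos":[-142,-167,110],"roll":4,"jaw":0}
    - {"delta_pos":[-142,-167,110],"roll":4,"jaw":0}
    - {"delta_pos":[-142,-167,110],"roll":4,"jaw":0}
    - {"delta_pos":[-142,-167,110],"roll":4,"jaw":0}
    - {"delta_pos":[-142,-167,110],"roll":4,"jaw":0}
    - {"delta_pos":[-142,-167,110],"roll":4,"jaw":0}

```text
time_s: 10.5
ee_pos: [474.9, -36.5, 19.7]
ee_rot: [179.9, -0.0, 70.0]
force: [-1.3, -0.3, 6.2]
gripper_width: 39.8
gripper_force: 25.0
```

```bash
python3 -c "
from h import *
go(642,46,env.state()['ee_pos'][2]+31,90)"
```

```text
delta [134.7 128.8 -30.8] roll -4.0 at [474.9 -36.5  19.7] [179.9  -0.   70. ]
```

Call:
arm_command:
  rows:
    - {"delta_pos":[0,0,-40],"roll":0,"jaw":0}
    - {"delta_pos":[0,0,-80],"roll":0,"jaw":0}
    - {"delta_pos":[135,129,-80],"roll":-4,"jaw":0}
    - {"delta_pos":[135,129,-80],"roll":-4,"jaw":0}
    - {"delta_pos":[135,129,-80],"roll":-4,"jaw":0}
    - {"delta_pos":[135,129,-80],"roll":-4,"jaw":0}
    - {"delta_pos":[135,129,-80],"roll":-4,"jaw":0}
    - {"delta_pos":[135,129,-80],"roll":-4,"jaw":0}
    - {"delta_pos":[135,129,-80],"roll":-4,"jaw":0}
    - {"delta_pos":[135,129,-60],"roll":-4,"jaw":0}
    - {"delta_pos":[135,129,-45],"roll":-4,"jaw":0}
    - {"delta_pos":[135,129,-35],"roll":-4,"jaw":0}
    - {"delta_pos":[135,129,-32],"roll":-4,"jaw":0}
    - {"delta_pos":[135,129,-31],"roll":-4,"jaw":0}
    - {"delta_pos":[135,129,-31],"roll":-4,"jaw":0}

```text
time_s: 11.75
ee_pos: [641.6, 45.8, 50.2]
ee_rot: [180.0, 0.0, 90.0]
force: [0.8, -0.0, -0.8]
gripper_width: 39.6
gripper_force: 25.0
```

Call:
arm_command:
  rows:
    - {"delta_pos":[0,0,0],"roll":0,"jaw":62}
    - {"delta_pos":[0,0,0],"roll":0,"jaw":62}
    - {"delta_pos":[0,0,0],"roll":0,"jaw":62}
    - {"delta_pos":[0,0,0],"roll":0,"jaw":62}
    - {"delta_pos":[0,0,-40],"roll":0,"jaw":62}
    - {"delta_pos":[0,0,-80],"roll":0,"jaw":62}
    - {"delta_pos":[0,0,-80],"roll":0,"jaw":62}
    - {"delta_pos":[0,0,-80],"roll":0,"jaw":62}

```text
time_s: 12.42
ee_pos: [643.9, 46.5, 133.3]
ee_rot: [179.6, -0.0, 90.0]
force: [-0.1, -0.4, 0.2]
gripper_width: 56.7
gripper_force: 0.0
```

```bash
python3 -c "
from h import *
f=grab('top','t2.png')
rect(f,'yel',['yellow','white'],(222,205,356,262),35,70)
rect(f,'red',['red'],(205,140,300,200),65,95)
go(477,-157.5,110,99)"
```

```text
yel 263 pix 338.0 234.0 c [ 475.3 -157.8] size [40.2 50.5] short-axis ang 8.6 medz 49.9
red none
delta [-203.8 -165.5   20.6] roll -1.8 at [642.4  46.3 131. ] [179.9  -0.   90. ]
```

Call:
arm_command:
  rows:
    - {"delta_pos":[-60,-165,10],"roll":-1.8,"jaw":80}
    - {"delta_pos":[-100,-165,20],"roll":-1.8,"jaw":80}
    - {"delta_pos":[-204,-165,20],"roll":-1.8,"jaw":80}
    - {"delta_pos":[-204,-165,20],"roll":-1.8,"jaw":80}
    - {"delta_pos":[-204,-165,20],"roll":-1.8,"jaw":80}
    - {"delta_pos":[-204,-165,20],"roll":-1.8,"jaw":80}
    - {"delta_pos":[-204,-165,20],"roll":-1.8,"jaw":80}
    - {"delta_pos":[-204,-165,20],"roll":-1.8,"jaw":80}
    - {"delta_pos":[-204,-165,50],"roll":-1.8,"jaw":80}
    - {"delta_pos":[-204,-165,80],"roll":-1.8,"jaw":80}
    - {"delta_pos":[-204,-165,110],"roll":-1.8,"jaw":80}
    - {"delta_pos":[-204,-165,110],"roll":-1.8,"jaw":80}
    - {"delta_pos":[-204,-165,110],"roll":-1.8,"jaw":80}
    - {"delta_pos":[-204,-165,110],"roll":-1.8,"jaw":0}
    - {"delta_pos":[-204,-165,110],"roll":-1.8,"jaw":0}
    - {"delta_pos":[-204,-165,110],"roll":-1.8,"jaw":0}
    - {"delta_pos":[-204,-165,110],"roll":-1.8,"jaw":0}
    - {"delta_pos":[-204,-165,110],"roll":-1.8,"jaw":0}
    - {"delta_pos":[-204,-165,110],"roll":-1.8,"jaw":0}
    - {"delta_pos":[-204,-165,110],"roll":-1.8,"jaw":0}

```text
time_s: 14.13
ee_pos: [477.3, -157.9, 20.7]
ee_rot: [179.9, 0.0, 99.0]
force: [0.0, 0.9, 6.0]
gripper_width: 39.9
gripper_force: 25.0
```

```bash
python3 -c "
from h import *
go(642,-14,env.state()['ee_pos'][2]+31,90)"
```

```text
delta [116.3 185.2 -30.9] roll 1.8 at [ 477.3 -157.9   20.7] [179.9   0.   99. ]
```

Call:
arm_command:
  rows:
    - {"delta_pos":[0,0,-40],"roll":0,"jaw":0}
    - {"delta_pos":[0,0,-80],"roll":0,"jaw":0}
    - {"delta_pos":[116,60,-80],"roll":1.8,"jaw":0}
    - {"delta_pos":[116,60,-80],"roll":1.8,"jaw":0}
    - {"delta_pos":[116,60,-80],"roll":1.8,"jaw":0}
    - {"delta_pos":[116,185,-80],"roll":1.8,"jaw":0}
    - {"delta_pos":[116,185,-80],"roll":1.8,"jaw":0}
    - {"delta_pos":[116,185,-80],"roll":1.8,"jaw":0}
    - {"delta_pos":[116,185,-80],"roll":1.8,"jaw":0}
    - {"delta_pos":[116,185,-80],"roll":1.8,"jaw":0}
    - {"delta_pos":[116,185,-80],"roll":1.8,"jaw":0}
    - {"delta_pos":[116,185,-60],"roll":1.8,"jaw":0}
    - {"delta_pos":[116,185,-45],"roll":1.8,"jaw":0}
    - {"delta_pos":[116,185,-35],"roll":1.8,"jaw":0}
    - {"delta_pos":[116,185,-32],"roll":1.8,"jaw":0}
    - {"delta_pos":[116,185,-31],"roll":1.8,"jaw":0}
    - {"delta_pos":[116,185,-31],"roll":1.8,"jaw":0}

```text
time_s: 15.55
ee_pos: [641.2, -14.6, 51.4]
ee_rot: [180.0, 0.0, 90.0]
force: [0.1, -0.1, -1.5]
gripper_width: 39.5
gripper_force: 25.0
```

Call:
arm_command:
  rows:
    - {"delta_pos":[0,0,0],"roll":0,"jaw":62}
    - {"delta_pos":[0,0,0],"roll":0,"jaw":62}
    - {"delta_pos":[0,0,0],"roll":0,"jaw":62}
    - {"delta_pos":[0,0,0],"roll":0,"jaw":62}
    - {"delta_pos":[0,0,-40],"roll":0,"jaw":62}
    - {"delta_pos":[0,0,-80],"roll":0,"jaw":62}
    - {"delta_pos":[0,0,-130],"roll":0,"jaw":62}
    - {"delta_pos":[-30,-200,-150],"roll":0,"jaw":62}
    - {"delta_pos":[-30,-200,-150],"roll":0,"jaw":62}
    - {"delta_pos":[-30,-200,-150],"roll":0,"jaw":62}
    - {"delta_pos":[-30,-200,-150],"roll":0,"jaw":62}
    - {"delta_pos":[-30,-200,-150],"roll":0,"jaw":62}
    - {"delta_pos":[-30,-200,-150],"roll":0,"jaw":62}
    - {"delta_pos":[-30,-200,-150],"roll":0,"jaw":62}

```text
time_s: 16.72
ee_pos: [440.5, -44.4, 202.0]
ee_rot: [179.9, 0.0, 90.0]
force: [0.4, 0.2, -0.5]
gripper_width: 56.5
gripper_force: 0.0
```

```bash
python3 -c "
from h import *
f=grab('top','t3.png')
for c in('red','green','yellow'): rect(f,c,[c,'white'] if 0 else [c],(205,140,312,200),65,95)
rect(f,'handle',['red'],(275,140,345,185),145,175)
rect(f,'lever',['red'],(135,145,180,210),165,215,top=189)
cv2.imwrite('pics/c3.png',cv2.resize(f['img'][120:265,100:365],None,fx=3,fy=3))
go(642,-106,200,90)"
```

```text
red 51 pix 244.0 173.0 c [630.2  90.8] size [20.7 13.3] short-axis ang -89.1 medz 80.3
green 51 pix 268.0 173.0 c [630.6  27.6] size [20.5 13.3] short-axis ang -89.5 medz 79.4
yellow 62 pix 290.0 173.0 c [630.3 -31.5] size [21.7 16.2] short-axis ang -89.6 medz 80.0
handle 65 pix 321.0 162.0 c [ 641.2 -103.5] size [18.2 18.5] short-axis ang 3.7 medz 156.7
lever 228 pix 157.0 180.0 c [584.1 289.6] size [106.8  14.4] short-axis ang -89.6 medz 188.9
delta [-61.6 200.    2.4] roll -0.0 at [442.  -44.3 201.8] [179.8   0.   90. ]
```

View pics/c3.png

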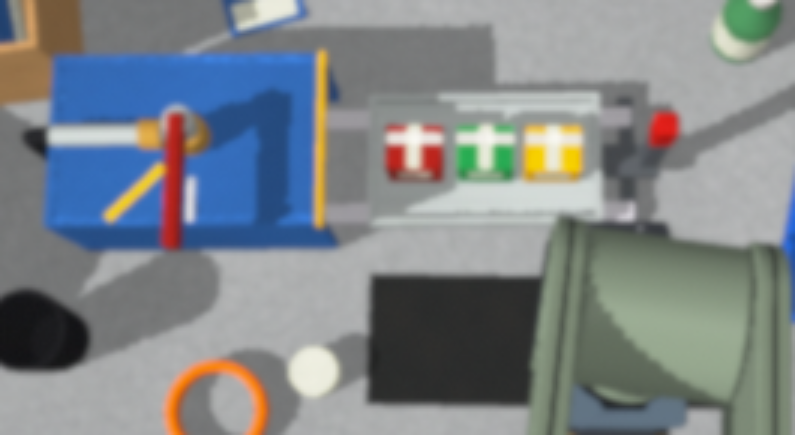

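All three cartons are lying flat in a row in the tray at crop pixels (413,152), (485,152) and (553,152). Next I push the tray home.

Call:
arm_command:
  rows:
    - {"delta_pos":[-61,201,0],"roll":0,"jaw":60}
    - {"delta_pos":[-61,201,0],"roll":0,"jaw":60}
    - {"delta_pos":[-61,201,0],"roll":0,"jaw":60}
    - {"delta_pos":[-61,201,0],"roll":0,"jaw":60}
    - {"delta_pos":[-61,201,0],"roll":0,"jaw":60}
    - {"delta_pos":[-61,201,0],"roll":0,"jaw":60}
    - {"delta_pos":[-61,201,0],"roll":0,"jaw":60}
    - {"delta_pos":[-61,201,0],"roll":0,"jaw":60}
    - {"delta_pos":[-61,201,40],"roll":0,"jaw":60}
    - {"delta_pos":[-61,201,80],"roll":0,"jaw":60}
    - {"delta_pos":[-61,201,80],"roll":0,"jaw":60}
    - {"delta_pos":[-61,201,80],"roll":0,"jaw":0}
    - {"delta_pos":[-61,201,80],"roll":0,"jaw":0}
    - {"delta_pos":[-61,201,80],"roll":0,"jaw":0}
    - {"delta_pos":[-61,201,80],"roll":0,"jaw":0}
    - {"delta_pos":[-61,201,80],"roll":0,"jaw":0}
    - {"delta_pos":[-61,201,80],"roll":0,"jaw":0}
    - {"delta_pos":[-61,201,80],"roll":0,"jaw":0}
  squeeze: 35

```text
time_s: 18.27
ee_pos: [643.9, -105.3, 122.7]
ee_rot: [179.8, 0.1, 90.1]
force: [1.5, 0.4, 5.4]
gripper_width: 19.9
gripper_force: 35.0
```

Call:
arm_command:
  rows:
    - {"delta_pos":[4,0,0],"roll":0,"jaw":0}
    - {"delta_pos":[12,0,0],"roll":0,"jaw":0}
    - {"delta_pos":[24,0,0],"roll":0,"jaw":0}
    - {"delta_pos":[38,0,0],"roll":0,"jaw":0}
    - {"delta_pos":[53,0,0],"roll":0,"jaw":0}
    - {"delta_pos":[68,0,0],"roll":0,"jaw":0}
    - {"delta_pos":[83,0,0],"roll":0,"jaw":0}
    - {"delta_pos":[98,0,0],"roll":0,"jaw":0}
    - {"delta_pos":[113,0,0],"roll":0,"jaw":0}
    - {"delta_pos":[128,0,0],"roll":0,"jaw":0}
    - {"delta_pos":[143,0,0],"roll":0,"jaw":0}
    - {"delta_pos":[158,0,0],"roll":0,"jaw":0}
    - {"delta_pos":[173,0,0],"roll":0,"jaw":0}
    - {"delta_pos":[188,0,0],"roll":0,"jaw":0}
    - {"delta_pos":[203,0,0],"roll":0,"jaw":0}
    - {"delta_pos":[215,0,0],"roll":0,"jaw":0}
    - {"delta_pos":[224,0,0],"roll":0,"jaw":0}
    - {"delta_pos":[230,0,0],"roll":0,"jaw":0}
    - {"delta_pos":[232,0,0],"roll":0,"jaw":0}
    - {"delta_pos":[232,0,0],"roll":0,"jaw":0}

```text
time_s: 19.93
ee_pos: [639.1, 127.5, 122.6]
ee_rot: [-179.7, 0.0, 90.1]
force: [-11.8, 1.2, 10.7]
gripper_width: 19.9
gripper_force: 35.1
```

Call:
arm_command:
  rows:
    - {"delta_pos":[0,-3,0],"roll":0,"jaw":0}
    - {"delta_pos":[4,-5,0],"roll":0,"jaw":0}
    - {"delta_pos":[8,-6,0],"roll":0,"jaw":0}
    - {"delta_pos":[12,-6,0],"roll":0,"jaw":0}
    - {"delta_pos":[15,-6,0],"roll":0,"jaw":0}
    - {"delta_pos":[17,-6,0],"roll":0,"jaw":0}
    - {"delta_pos":[17,-6,0],"roll":0,"jaw":0}

```text
time_s: 20.52
ee_pos: [638.9, 141.8, 122.7]
ee_rot: [179.7, 0.2, 90.1]
force: [4.4, -7.0, 6.5]
gripper_width: 20.1
gripper_force: 35.0
```

Call:
arm_command:
  rows:
    - {"delta_pos":[3,0,0],"roll":0,"jaw":0}
    - {"delta_pos":[6,0,0],"roll":0,"jaw":0}
    - {"delta_pos":[9,0,0],"roll":0,"jaw":0}
    - {"delta_pos":[9,0,0],"roll":0,"jaw":0}

```text
time_s: 20.85
ee_pos: [638.9, 142.3, 122.6]
ee_rot: [179.7, 1.1, 90.2]
force: [5.6, -27.2, 8.3]
gripper_width: 19.8
gripper_force: 35.0
```

Call:
arm_command:
  rows:
    - {"delta_pos":[-8,0,0],"roll":0,"jaw":0}
    - {"delta_pos":[-8,0,0],"roll":0,"jaw":55}
    - {"delta_pos":[-8,0,0],"roll":0,"jaw":55}
    - {"delta_pos":[-8,0,0],"roll":0,"jaw":55}
    - {"delta_pos":[-8,0,-40],"roll":0,"jaw":55}
    - {"delta_pos":[-8,0,-80],"roll":0,"jaw":55}
    - {"delta_pos":[-8,0,-108],"roll":0,"jaw":55}
    - {"delta_pos":[140,-88,-108],"roll":-18.2,"jaw":55}
    - {"delta_pos":[140,-88,-108],"roll":-18.2,"jaw":55}
    - {"delta_pos":[140,-88,-108],"roll":-18.2,"jaw":55}
    - {"delta_pos":[140,-88,-108],"roll":-18.2,"jaw":55}
    - {"delta_pos":[140,-88,-108],"roll":-18.2,"jaw":55}
    - {"delta_pos":[140,-88,-108],"roll":-18.2,"jaw":55}
    - {"delta_pos":[140,-88,-108],"roll":-18.2,"jaw":55}
    - {"delta_pos":[140,-88,-108],"roll":-18.2,"jaw":55}
    - {"delta_pos":[140,-88,-108],"roll":-18.2,"jaw":55}
    - {"delta_pos":[140,-88,-108],"roll":-18.2,"jaw":55}
    - {"delta_pos":[140,-88,-108],"roll":-18.2,"jaw":55}
    - {"delta_pos":[140,-88,-108],"roll":-18.2,"jaw":55}
    - {"delta_pos":[140,-88,-108],"roll":-18.2,"jaw":55}

```text
time_s: 22.52
ee_pos: [547.5, 293.6, 228.1]
ee_rot: [-180.0, -0.1, -178.6]
force: [0.2, -0.3, 0.2]
gripper_width: 50.5
gripper_force: 0.0
```

Call:
arm_command:
  rows:
    - {"delta_pos":[0,0,0],"roll":-1,"jaw":55}
    - {"delta_pos":[0,0,0],"roll":0,"jaw":55}
    - {"delta_pos":[0,0,0],"roll":0,"jaw":55}

```text
time_s: 22.77
ee_pos: [547.5, 293.6, 228.2]
ee_rot: [-180.0, -0.1, -179.0]
force: [0.3, -0.6, 0.2]
gripper_width: 50.2
gripper_force: 0.0
```

```bash
python3 -c "
from h import *
f=grab('top','t4.png')
rect(f,'handle',['red'],(200,140,345,185),145,175)
go(551,291,162,181)
cv2.imwrite('pics/c4.png',cv2.resize(f['img'][120:265,100:365],None,fx=3,fy=3))"
```

```text
handle 58 pix 222.0 163.0 c [637.2 139.7] size [17.3 18.8] short-axis ang 89.2 medz 156.2
delta [-3.3 -2.5 66.3] roll 0.02 at [547.7 293.5 228.3] [-1.800e+02 -1.000e-01 -1.789e+02]
```

View pics/c4.png

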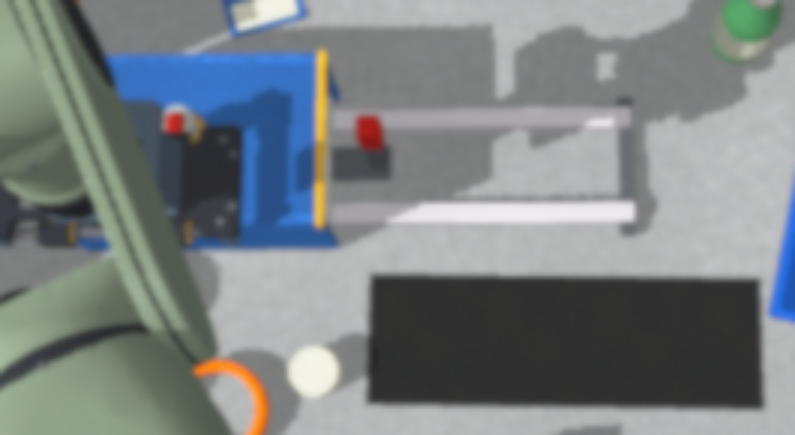

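Handle is now close to the hood mouth at crop (370,132), and the rails are bare. The arm measured about 249 mm of travel between hard stops. Next, the lever.

Call:
arm_command:
  rows:
    - {"delta_pos":[-3,0,30],"roll":0,"jaw":55}
    - {"delta_pos":[-3,0,50],"roll":0,"jaw":55}
    - {"delta_pos":[-3,0,66],"roll":0,"jaw":55}
    - {"delta_pos":[-3,0,66],"roll":0,"jaw":55}
    - {"delta_pos":[-3,0,66],"roll":0,"jaw":40}
    - {"delta_pos":[-3,0,66],"roll":0,"jaw":30}
    - {"delta_pos":[-3,0,66],"roll":0,"jaw":22}
    - {"delta_pos":[-3,0,66],"roll":0,"jaw":22}
    - {"delta_pos":[-3,0,66],"roll":0,"jaw":22}
    - {"delta_pos":[-3,0,66],"roll":0,"jaw":22}
  squeeze: 10

```text
time_s: 23.65
ee_pos: [551.7, 293.0, 163.6]
ee_rot: [180.0, 0.1, -179.0]
force: [-0.0, -0.1, -0.3]
gripper_width: 20.5
gripper_force: 0.0
```

Call:
arm_command:
  rows:
    - {"delta_pos":[0,0,0],"roll":0,"jaw":18}
    - {"delta_pos":[0,0,0],"roll":0,"jaw":0}
    - {"delta_pos":[0,0,0],"roll":0,"jaw":0}
    - {"delta_pos":[0,0,0],"roll":0,"jaw":0}
  squeeze: 20

```text
time_s: 23.98
ee_pos: [551.6, 292.0, 163.3]
ee_rot: [-179.9, 0.0, -179.0]
force: [-0.3, -5.2, 2.7]
gripper_width: 14.0
gripper_force: 20.0
```

Call:
arm_command:
  rows:
    - {"delta_pos":[-0.2,5.9,0],"roll":0.8,"jaw":0}
    - {"delta_pos":[-0.8,11.8,0],"roll":1.6,"jaw":0}
    - {"delta_pos":[-1.9,17.7,0],"roll":2.4,"jaw":0}
    - {"delta_pos":[-3.3,23.4,0],"roll":3.2,"jaw":0}
    - {"delta_pos":[-5.1,29.1,0],"roll":4,"jaw":0}
    - {"delta_pos":[-7.3,34.6,0],"roll":4.8,"jaw":0}
    - {"delta_pos":[-9.9,39.9,0],"roll":5.6,"jaw":0}
    - {"delta_pos":[-12.9,45,0],"roll":6.4,"jaw":0}
    - {"delta_pos":[-16.2,50,0],"roll":7.2,"jaw":0}
    - {"delta_pos":[-19.9,54.6,0],"roll":8,"jaw":0}
    - {"delta_pos":[-22.8,58,0],"roll":8.6,"jaw":0}
    - {"delta_pos":[-24.9,60.1,0],"roll":9,"jaw":0}
    - {"delta_pos":[-24.9,60.1,0],"roll":9,"jaw":0}
    - {"delta_pos":[-24.9,60.1,0],"roll":9,"jaw":0}

```text
time_s: 25.15
ee_pos: [576.4, 351.5, 163.3]
ee_rot: [-179.9, 0.2, 135.9]
force: [1.8, -7.2, 3.3]
gripper_width: 13.9
gripper_force: 20.0
```

```bash
python3 -c "
from h import *
f=grab('top','t5.png');g=grab('side','s5.png')
s=env.state();p=s['ee_pos'];print(p,s['ee_rot'],np.degrees(np.arctan2(p[1]-292.6,636-p[0])))
cv2.imwrite('pics/c5.png',np.hstack([cv2.resize(f['img'][120:220,95:235],None,fx=2.8,fy=2.8),cv2.resize(g['img'][190:290,150:290],None,fx=2.8,fy=2.8)]))"
```

```text
[576.32609453 351.49272194 163.27565002] [-1.79940137e+02  1.78690173e-01  1.35946473e+02] 44.62250868895336
```

View pics/c5.png

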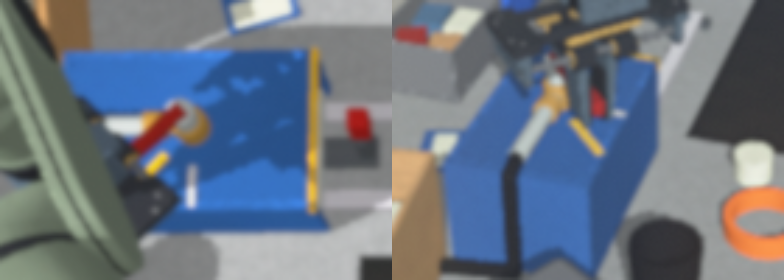

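The lever lies at about 45°, parallel to the yellow mark (crop (160,165)), with the tray home. I hold it there, then shut it.

Call:
arm_command:
  rows:
    - {"delta_pos":[0,0,0],"roll":0,"jaw":0}
    - {"delta_pos":[0,0,0],"roll":0,"jaw":0}
    - {"delta_pos":[0,0,0],"roll":0,"jaw":0}
    - {"delta_pos":[0,0,0],"roll":0,"jaw":0}
    - {"delta_pos":[0,0,0],"roll":0,"jaw":0}
    - {"delta_pos":[0,0,0],"roll":0,"jaw":0}
    - {"delta_pos":[0,0,0],"roll":0,"jaw":0}
    - {"delta_pos":[0,0,0],"roll":0,"jaw":0}
    - {"delta_pos":[0,0,0],"roll":0,"jaw":0}
    - {"delta_pos":[0,0,0],"roll":0,"jaw":0}
    - {"delta_pos":[0,0,0],"roll":0,"jaw":0}
    - {"delta_pos":[0,0,0],"roll":0,"jaw":0}
    - {"delta_pos":[0,0,0],"roll":0,"jaw":0}
    - {"delta_pos":[0,0,0],"roll":0,"jaw":0}
    - {"delta_pos":[0,0,0],"roll":0,"jaw":0}
    - {"delta_pos":[0,0,0],"roll":0,"jaw":0}
    - {"delta_pos":[0,0,0],"roll":0,"jaw":0}
    - {"delta_pos":[0,0,0],"roll":0,"jaw":0}
    - {"delta_pos":[0,0,0],"roll":0,"jaw":0}
    - {"delta_pos":[0,0,0],"roll":0,"jaw":0}

```text
time_s: 26.92
ee_pos: [576.3, 351.5, 163.3]
ee_rot: [-179.9, 0.2, 135.9]
force: [1.0, -6.9, 3.3]
gripper_width: 14.4
gripper_force: 20.0
```

Call:
arm_command:
  rows:
    - {"delta_pos":[0,0,0],"roll":0,"jaw":0}
    - {"delta_pos":[0,0,0],"roll":0,"jaw":0}
    - {"delta_pos":[0,0,0],"roll":0,"jaw":0}
    - {"delta_pos":[0,0,0],"roll":0,"jaw":0}
    - {"delta_pos":[0,0,0],"roll":0,"jaw":0}

```text
time_s: 27.33
ee_pos: [576.3, 351.5, 163.3]
ee_rot: [-179.9, 0.2, 135.9]
force: [1.4, -6.2, 2.6]
gripper_width: 14.0
gripper_force: 20.0
```

Call:
arm_command:
  rows:
    - {"delta_pos":[-0.2,-5.9,0],"roll":-0.8,"jaw":0}
    - {"delta_pos":[-0.8,-11.8,0],"roll":-1.6,"jaw":0}
    - {"delta_pos":[-1.9,-17.7,0],"roll":-2.4,"jaw":0}
    - {"delta_pos":[-3.3,-23.4,0],"roll":-3.2,"jaw":0}
    - {"delta_pos":[-5.1,-29.1,0],"roll":-4,"jaw":0}
    - {"delta_pos":[-7.3,-34.6,0],"roll":-4.8,"jaw":0}
    - {"delta_pos":[-9.9,-39.9,0],"roll":-5.6,"jaw":0}
    - {"delta_pos":[-12.9,-45,0],"roll":-6.4,"jaw":0}
    - {"delta_pos":[-16.2,-50,0],"roll":-7.2,"jaw":0}
    - {"delta_pos":[-19.9,-54.6,0],"roll":-8,"jaw":0}
    - {"delta_pos":[-22.8,-58,0],"roll":-8.6,"jaw":0}
    - {"delta_pos":[-24.9,-60.1,0],"roll":-9,"jaw":0}
    - {"delta_pos":[-27.5,-62.4,0],"roll":-9.2,"jaw":0}
    - {"delta_pos":[-29,-64,0],"roll":-9.2,"jaw":0}
    - {"delta_pos":[-29,-64,0],"roll":-9.2,"jaw":0}
    - {"delta_pos":[-29,-64,0],"roll":-9.2,"jaw":0}

```text
time_s: 28.67
ee_pos: [551.6, 290.1, 163.3]
ee_rot: [179.7, 0.0, -178.1]
force: [-2.2, 4.8, 3.2]
gripper_width: 14.4
gripper_force: 20.0
```

Call:
arm_command:
  rows:
    - {"delta_pos":[0,2,0],"roll":0,"jaw":40}
    - {"delta_pos":[0,2,0],"roll":0,"jaw":40}
    - {"delta_pos":[0,2,0],"roll":0,"jaw":40}
    - {"delta_pos":[0,2,-30],"roll":0,"jaw":55}
    - {"delta_pos":[0,2,-65],"roll":0,"jaw":60}
    - {"delta_pos":[-83,-149,-65],"roll":18.3,"jaw":60}
    - {"delta_pos":[-83,-149,-65],"roll":18.3,"jaw":60}
    - {"delta_pos":[-83,-149,-65],"roll":18.3,"jaw":60}
    - {"delta_pos":[-83,-149,-65],"roll":18.3,"jaw":60}
    - {"delta_pos":[-83,-149,-65],"roll":18.3,"jaw":60}
    - {"delta_pos":[-83,-149,-65],"roll":18.3,"jaw":60}
    - {"delta_pos":[-83,-149,-65],"roll":18.3,"jaw":60}
    - {"delta_pos":[-83,-149,-65],"roll":18.3,"jaw":60}
    - {"delta_pos":[-83,-149,-65],"roll":18.3,"jaw":60}
    - {"delta_pos":[-83,-149,-65],"roll":18.3,"jaw":60}
    - {"delta_pos":[-83,-149,-65],"roll":18.3,"jaw":60}
    - {"delta_pos":[-83,-149,-65],"roll":18.3,"jaw":60}
    - {"delta_pos":[-83,-149,-65],"roll":18.3,"jaw":60}
    - {"delta_pos":[-83,-149,-65],"roll":18.3,"jaw":60}
    - {"delta_pos":[-83,-149,-65],"roll":18.3,"jaw":60}

```text
time_s: 30.33
ee_pos: [639.9, 141.0, 227.6]
ee_rot: [-180.0, 0.0, 90.7]
force: [-0.4, -0.9, -0.7]
gripper_width: 54.8
gripper_force: 0.0
```

```bash
python3 -c "
from h import *
f=grab('top','t6.png')
rect(f,'lever',['red'],(125,145,180,210),165,215,top=189)
rect(f,'handle',['red'],(200,140,345,185),145,175)
go(639.5,142.5,122,90)"
```

```text
lever 227 pix 157.0 180.0 c [584.1 289.9] size [106.9  12.4] short-axis ang -88.6 medz 189.1
handle none
delta [  1.5  -0.4 105.7] roll 0.13 at [639.9 141.1 227.7] [-180.     0.    90.6]
```

Lever is shut again: its centre is the same as at the start to 0.3 mm, and its angle within 1°. Next I grip the handle and draw the tray out.

Call:
arm_command:
  rows:
    - {"delta_pos":[1,0,40],"roll":0.13,"jaw":60}
    - {"delta_pos":[1,0,80],"roll":0.13,"jaw":60}
    - {"delta_pos":[1,0,105],"roll":0.13,"jaw":60}
    - {"delta_pos":[1,0,105],"roll":0.13,"jaw":60}
    - {"delta_pos":[1,0,105],"roll":0.13,"jaw":0}
    - {"delta_pos":[1,0,105],"roll":0.13,"jaw":0}
    - {"delta_pos":[1,0,105],"roll":0.13,"jaw":0}
    - {"delta_pos":[1,0,105],"roll":0.13,"jaw":0}
    - {"delta_pos":[1,0,105],"roll":0.13,"jaw":0}
    - {"delta_pos":[1,0,105],"roll":0.13,"jaw":0}
    - {"delta_pos":[1,0,105],"roll":0.13,"jaw":0}
  squeeze: 35

```text
time_s: 31.3
ee_pos: [638.9, 142.3, 124.4]
ee_rot: [-179.9, 0.0, 89.9]
force: [-5.0, -0.3, 4.9]
gripper_width: 19.7
gripper_force: 35.0
```

Call:
arm_command:
  rows:
    - {"delta_pos":[-4,0,0],"roll":0,"jaw":0}
    - {"delta_pos":[-12,0,0],"roll":0,"jaw":0}
    - {"delta_pos":[-24,0.5,0],"roll":0,"jaw":0}
    - {"delta_pos":[-38,0.8,0],"roll":0,"jaw":0}
    - {"delta_pos":[-53,1,0],"roll":0,"jaw":0}
    - {"delta_pos":[-68,1.3,0],"roll":0,"jaw":0}
    - {"delta_pos":[-83,1.6,0],"roll":0,"jaw":0}
    - {"delta_pos":[-98,1.9,0],"roll":0,"jaw":0}
    - {"delta_pos":[-113,2.2,0],"roll":0,"jaw":0}
    - {"delta_pos":[-128,2.5,0],"roll":0,"jaw":0}
    - {"delta_pos":[-143,2.8,0],"roll":0,"jaw":0}
    - {"delta_pos":[-158,3.1,0],"roll":0,"jaw":0}
    - {"delta_pos":[-173,3.4,0],"roll":0,"jaw":0}
    - {"delta_pos":[-188,3.7,0],"roll":0,"jaw":0}
    - {"delta_pos":[-203,4,0],"roll":0,"jaw":0}
    - {"delta_pos":[-215,4.2,0],"roll":0,"jaw":0}
    - {"delta_pos":[-226,4.4,0],"roll":0,"jaw":0}
    - {"delta_pos":[-234,4.5,0],"roll":0,"jaw":0}
    - {"delta_pos":[-240,4.6,0],"roll":0,"jaw":0}
    - {"delta_pos":[-240,4.6,0],"roll":0,"jaw":0}

```text
time_s: 32.97
ee_pos: [643.7, -99.4, 124.4]
ee_rot: [180.0, 0.1, 89.9]
force: [-2.3, -1.6, 5.7]
gripper_width: 19.8
gripper_force: 35.0
```

Call:
arm_command:
  rows:
    - {"delta_pos":[-4,0,0],"roll":0,"jaw":0}
    - {"delta_pos":[-8,0,0],"roll":0,"jaw":0}
    - {"delta_pos":[-12,0,0],"roll":0,"jaw":0}
    - {"delta_pos":[-16,0,0],"roll":0,"jaw":0}
    - {"delta_pos":[-16,0,0],"roll":0,"jaw":0}

```text
time_s: 33.38
ee_pos: [643.9, -106.7, 124.3]
ee_rot: [180.0, -0.8, 89.8]
force: [-1.9, 19.9, 6.2]
gripper_width: 19.9
gripper_force: 35.0
```

Call:
arm_command:
  rows:
    - {"delta_pos":[8,0,0],"roll":0,"jaw":0}
    - {"delta_pos":[8,0,0],"roll":0,"jaw":60}
    - {"delta_pos":[8,0,0],"roll":0,"jaw":60}
    - {"delta_pos":[8,0,0],"roll":0,"jaw":60}
    - {"delta_pos":[8,0,-40],"roll":0,"jaw":60}
    - {"delta_pos":[8,0,-78],"roll":0,"jaw":60}
    - {"delta_pos":[8,-200,-78],"roll":0,"jaw":60}
    - {"delta_pos":[8,-200,-78],"roll":0,"jaw":60}
    - {"delta_pos":[8,-200,-78],"roll":0,"jaw":60}
    - {"delta_pos":[8,-200,-78],"roll":0,"jaw":60}
    - {"delta_pos":[8,-200,-78],"roll":0,"jaw":60}
    - {"delta_pos":[8,-200,-78],"roll":0,"jaw":60}
    - {"delta_pos":[8,-200,-78],"roll":0,"jaw":60}
    - {"delta_pos":[8,-200,-78],"roll":0,"jaw":60}

```text
time_s: 34.55
ee_pos: [445.0, -105.9, 201.4]
ee_rot: [179.9, 0.0, 89.8]
force: [0.4, -0.9, -0.9]
gripper_width: 55.1
gripper_force: 0.0
```

```bash
python3 -c "
from h import *
f=grab('top','t7.png')
for c in('red','green','yellow'):
  h=f;box={'red':(225,150,257,195),'green':(255,150,281,195),'yellow':(279,150,303,195)}[c]
  rect(f,c,[c],(205,140,312,200),65,95)
rect(f,'handle',['red'],(275,140,345,185),145,175)
rect(f,'all',['red','green','yellow','white'],(225,150,305,195),70,95,top=80)
rect(f,'issue',['blue'],(355,165,465,250),20,40,top=27)
cv2.imwrite('pics/c7.png',cv2.resize(f['img'][120:265,205:470],None,fx=3,fy=3))
go(641,-14,200,90)"
```

```text
red 51 pix 244.0 173.0 c [630.1  90.9] size [20.1 13.3] short-axis ang -89.3 medz 80.1
green 49 pix 267.0 173.0 c [630.3  27.7] size [20.4 13.2] short-axis ang -89.6 medz 79.7
yellow 64 pix 278.0 173.0 c [630.6   1.1] size [18.8 21.9] short-axis ang 89.9 medz 81.1
handle 71 pix 321.0 162.0 c [ 641.4 -103.4] size [19.2 19.3] short-axis ang 1.4 medz 156.1
all 249 pix 284.0 170.0 c [639.2 -14.4] size [40.7 50.2] short-axis ang 0.4 medz 80.1
issue 480 pix 421.0 204.0 c [ 548.4 -351.9] size [251.7 150. ] short-axis ang -13.3 medz 25.8
delta [ 92.4 195.4   1.6] roll -0.03 at [ 445.3 -105.9  201.3] [179.9   0.   89.8]
```

View pics/c7.png

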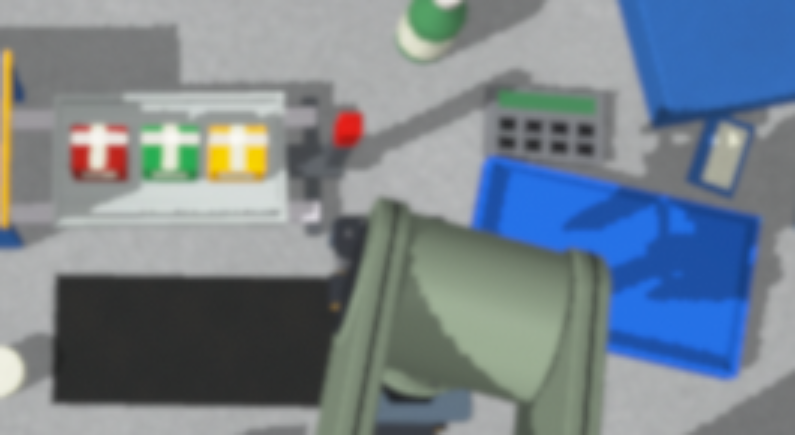

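Tray is out with all three cartons in place (crop (98,152), (170,152), (237,152)). Issue tray is at crop (615,265). Yellow goes over first.

Call:
arm_command:
  rows:
    - {"delta_pos":[92,196,0],"roll":0,"jaw":62}
    - {"delta_pos":[92,196,0],"roll":0,"jaw":62}
    - {"delta_pos":[92,196,0],"roll":0,"jaw":62}
    - {"delta_pos":[92,196,0],"roll":0,"jaw":62}
    - {"delta_pos":[92,196,0],"roll":0,"jaw":62}
    - {"delta_pos":[92,196,0],"roll":0,"jaw":62}
    - {"delta_pos":[92,196,0],"roll":0,"jaw":62}
    - {"delta_pos":[92,196,40],"roll":0,"jaw":62}
    - {"delta_pos":[92,196,75],"roll":0,"jaw":62}
    - {"delta_pos":[92,196,110],"roll":0,"jaw":62}
    - {"delta_pos":[92,196,135],"roll":0,"jaw":62}
    - {"delta_pos":[92,196,150],"roll":0,"jaw":62}
    - {"delta_pos":[92,196,150],"roll":0,"jaw":62}
    - {"delta_pos":[92,196,150],"roll":0,"jaw":0}
    - {"delta_pos":[92,196,150],"roll":0,"jaw":0}
    - {"delta_pos":[92,196,150],"roll":0,"jaw":0}
    - {"delta_pos":[92,196,150],"roll":0,"jaw":0}
    - {"delta_pos":[92,196,150],"roll":0,"jaw":0}
    - {"delta_pos":[92,196,150],"roll":0,"jaw":0}
  squeeze: 25

```text
time_s: 36.18
ee_pos: [641.2, -14.1, 52.9]
ee_rot: [179.8, 0.0, 89.9]
force: [-0.3, -2.2, 6.5]
gripper_width: 40.2
gripper_force: 25.0
```

```bash
python3 -c "
from h import *
go(535,-423,env.state()['ee_pos'][2]-24,76.8)"
```

```text
delta [-409.1 -105.3   23.9] roll 2.61 at [641.2 -14.1  52.9] [179.8   0.   89.9]
```

Call:
arm_command:
  rows:
    - {"delta_pos":[0,0,-40],"roll":0,"jaw":0}
    - {"delta_pos":[0,0,-80],"roll":0,"jaw":0}
    - {"delta_pos":[0,0,-120],"roll":0,"jaw":0}
    - {"delta_pos":[0,0,-150],"roll":0,"jaw":0}
    - {"delta_pos":[0,0,-150],"roll":0,"jaw":0}
    - {"delta_pos":[-409,-105,-150],"roll":2.61,"jaw":0}
    - {"delta_pos":[-409,-105,-150],"roll":2.61,"jaw":0}
    - {"delta_pos":[-409,-105,-150],"roll":2.61,"jaw":0}
    - {"delta_pos":[-409,-105,-150],"roll":2.61,"jaw":0}
    - {"delta_pos":[-409,-105,-150],"roll":2.61,"jaw":0}
    - {"delta_pos":[-409,-105,-150],"roll":2.61,"jaw":0}
    - {"delta_pos":[-409,-105,-150],"roll":2.61,"jaw":0}
    - {"delta_pos":[-409,-105,-150],"roll":2.61,"jaw":0}
    - {"delta_pos":[-409,-105,-150],"roll":2.61,"jaw":0}
    - {"delta_pos":[-409,-105,-150],"roll":2.61,"jaw":0}
    - {"delta_pos":[-409,-105,-150],"roll":2.61,"jaw":0}
    - {"delta_pos":[-409,-105,-150],"roll":2.61,"jaw":0}
    - {"delta_pos":[-409,-105,-150],"roll":2.61,"jaw":0}

```text
time_s: 37.68
ee_pos: [533.8, -421.9, 199.9]
ee_rot: [-179.9, -0.1, 76.8]
force: [-0.0, 0.3, -0.1]
gripper_width: 39.6
gripper_force: 25.0
```

```bash
python3 -c "
from h import *
go(535,-423,28.5,76.8)"
```

```text
delta [ -1.1   1.7 171.4] roll -0.01 at [ 533.8 -421.9  199.9] [-1.799e+02 -1.000e-01  7.680e+01]
```

Call:
arm_command:
  rows:
    - {"delta_pos":[-1,1,40],"roll":0,"jaw":0}
    - {"delta_pos":[-1,1,80],"roll":0,"jaw":0}
    - {"delta_pos":[-1,1,115],"roll":0,"jaw":0}
    - {"delta_pos":[-1,1,145],"roll":0,"jaw":0}
    - {"delta_pos":[-1,1,160],"roll":0,"jaw":0}
    - {"delta_pos":[-1,1,167],"roll":0,"jaw":0}
    - {"delta_pos":[-1,1,170],"roll":0,"jaw":0}
    - {"delta_pos":[-1,1,172],"roll":0,"jaw":0}
    - {"delta_pos":[-1,1,172],"roll":0,"jaw":0}

```text
time_s: 38.43
ee_pos: [535.9, -423.6, 30.3]
ee_rot: [179.9, 0.1, 76.9]
force: [-0.3, -0.2, -0.7]
gripper_width: 39.7
gripper_force: 25.0
```

Call:
arm_command:
  rows:
    - {"delta_pos":[0,0,2],"roll":0,"jaw":0}
    - {"delta_pos":[0,0,2],"roll":0,"jaw":0}
    - {"delta_pos":[0,0,2],"roll":0,"jaw":65}
    - {"delta_pos":[0,0,2],"roll":0,"jaw":65}
    - {"delta_pos":[0,0,2],"roll":0,"jaw":65}
    - {"delta_pos":[0,0,2],"roll":0,"jaw":65}
    - {"delta_pos":[0,0,-40],"roll":0,"jaw":65}
    - {"delta_pos":[0,0,-80],"roll":0,"jaw":65}
    - {"delta_pos":[0,0,-120],"roll":0,"jaw":65}
    - {"delta_pos":[0,0,-160],"roll":0,"jaw":65}
    - {"delta_pos":[0,0,-172],"roll":0,"jaw":65}

```text
time_s: 39.35
ee_pos: [537.1, -425.6, 209.0]
ee_rot: [179.4, 0.3, 76.8]
force: [0.9, -0.4, 0.3]
gripper_width: 59.1
gripper_force: 0.0
```

```bash
python3 -c "
from h import *
f=grab('top')
rect(f,'red',['red'],(205,140,312,200),65,95)
rect(f,'green',['green'],(205,140,312,200),65,95)
rect(f,'gw',['green','white'],(254,155,279,192),65,95,top=80)
go(641,45.5,202,90)"
```

```text
red 51 pix 244.0 173.0 c [630.3  90.9] size [21.5 13.4] short-axis ang -88.8 medz 79.9
green 50 pix 267.0 173.0 c [630.7  27.7] size [20.6 13.2] short-axis ang -89.5 medz 79.4
gw 220 pix 262.0 170.0 c [638.8  42.2] size [40.7 42.3] short-axis ang 0.5 medz 80.1
delta [482.5  -6.6   4.1] roll -2.64 at [ 537.2 -425.7  209. ] [179.3   0.3  76.8]
```

Call:
arm_command:
  rows:
    - {"delta_pos":[481,-5,0],"roll":-2.64,"jaw":62}
    - {"delta_pos":[481,-5,0],"roll":-2.64,"jaw":62}
    - {"delta_pos":[481,-5,0],"roll":-2.64,"jaw":62}
    - {"delta_pos":[481,-5,0],"roll":-2.64,"jaw":62}
    - {"delta_pos":[481,-5,0],"roll":-2.64,"jaw":62}
    - {"delta_pos":[481,-5,0],"roll":-2.64,"jaw":62}
    - {"delta_pos":[481,-5,0],"roll":-2.64,"jaw":62}
    - {"delta_pos":[481,-5,0],"roll":-2.64,"jaw":62}
    - {"delta_pos":[481,-5,0],"roll":-2.64,"jaw":62}
    - {"delta_pos":[481,-5,0],"roll":-2.64,"jaw":62}
    - {"delta_pos":[481,-5,0],"roll":-2.64,"jaw":62}
    - {"delta_pos":[481,-5,0],"roll":-2.64,"jaw":62}
    - {"delta_pos":[481,-5,0],"roll":-2.64,"jaw":62}
    - {"delta_pos":[481,-5,0],"roll":-2.64,"jaw":62}
    - {"delta_pos":[481,-5,0],"roll":-2.64,"jaw":62}

```text
time_s: 40.65
ee_pos: [639.2, 45.1, 200.1]
ee_rot: [-179.9, 0.0, 90.0]
force: [0.2, -1.0, -0.1]
gripper_width: 56.6
gripper_force: 0.0
```

Call:
arm_command:
  rows:
    - {"delta_pos":[1,2,40],"roll":0,"jaw":62}
    - {"delta_pos":[1,2,75],"roll":0,"jaw":62}
    - {"delta_pos":[1,2,110],"roll":0,"jaw":62}
    - {"delta_pos":[1,2,135],"roll":0,"jaw":62}
    - {"delta_pos":[1,2,149],"roll":0,"jaw":62}
    - {"delta_pos":[1,2,149],"roll":0,"jaw":62}
    - {"delta_pos":[1,2,149],"roll":0,"jaw":0}
    - {"delta_pos":[1,2,149],"roll":0,"jaw":0}
    - {"delta_pos":[1,2,149],"roll":0,"jaw":0}
    - {"delta_pos":[1,2,149],"roll":0,"jaw":0}
    - {"delta_pos":[1,2,149],"roll":0,"jaw":0}
    - {"delta_pos":[1,2,149],"roll":0,"jaw":0}

```text
time_s: 41.65
ee_pos: [642.9, 46.4, 53.7]
ee_rot: [179.8, 0.0, 90.0]
force: [-0.4, -1.1, 5.9]
gripper_width: 39.8
gripper_force: 25.0
```

```bash
python3 -c "
from h import *
go(551,-355,env.state()['ee_pos'][2]-25,76.8)"
```

```text
delta [-401.4  -92.    24.9] roll 2.64 at [642.9  46.4  53.7] [179.8   0.   90. ]
```

Call:
arm_command:
  rows:
    - {"delta_pos":[0,0,-40],"roll":0,"jaw":0}
    - {"delta_pos":[0,0,-80],"roll":0,"jaw":0}
    - {"delta_pos":[0,0,-120],"roll":0,"jaw":0}
    - {"delta_pos":[0,0,-150],"roll":0,"jaw":0}
    - {"delta_pos":[-401,-92,-150],"roll":2.64,"jaw":0}
    - {"delta_pos":[-401,-92,-150],"roll":2.64,"jaw":0}
    - {"delta_pos":[-401,-92,-150],"roll":2.64,"jaw":0}
    - {"delta_pos":[-401,-92,-150],"roll":2.64,"jaw":0}
    - {"delta_pos":[-401,-92,-150],"roll":2.64,"jaw":0}
    - {"delta_pos":[-401,-92,-150],"roll":2.64,"jaw":0}
    - {"delta_pos":[-401,-92,-150],"roll":2.64,"jaw":0}
    - {"delta_pos":[-401,-92,-150],"roll":2.64,"jaw":0}
    - {"delta_pos":[-401,-92,-150],"roll":2.64,"jaw":0}
    - {"delta_pos":[-401,-92,-150],"roll":2.64,"jaw":0}
    - {"delta_pos":[-401,-92,-150],"roll":2.64,"jaw":0}
    - {"delta_pos":[-401,-92,-150],"roll":2.64,"jaw":0}
    - {"delta_pos":[-401,-92,-150],"roll":2.64,"jaw":0}
    - {"delta_pos":[-401,-92,-150],"roll":2.64,"jaw":0}

```text
time_s: 43.15
ee_pos: [550.2, -352.8, 201.9]
ee_rot: [-180.0, -0.0, 76.9]
force: [-0.2, 0.0, -1.4]
gripper_width: 39.8
gripper_force: 25.0
```

```bash
python3 -c "
from h import *
go(551,-355,29.5,76.8)"
```

```text
delta [ -2.1   1.4 172.4] roll 0.02 at [ 550.2 -352.8  201.9] [-180.    -0.    76.9]
```

Call:
arm_command:
  rows:
    - {"delta_pos":[-1,1,40],"roll":0,"jaw":0}
    - {"delta_pos":[-1,1,80],"roll":0,"jaw":0}
    - {"delta_pos":[-1,1,115],"roll":0,"jaw":0}
    - {"delta_pos":[-1,1,145],"roll":0,"jaw":0}
    - {"delta_pos":[-1,1,160],"roll":0,"jaw":0}
    - {"delta_pos":[-1,1,167],"roll":0,"jaw":0}
    - {"delta_pos":[-1,1,170],"roll":0,"jaw":0}
    - {"delta_pos":[-1,1,173],"roll":0,"jaw":0}
    - {"delta_pos":[-1,1,173],"roll":0,"jaw":0}
    - {"delta_pos":[-1,1,173],"roll":0,"jaw":0}

```text
time_s: 43.98
ee_pos: [573.2, -358.3, 55.6]
ee_rot: [176.7, 0.4, 76.7]
force: [17.2, 19.1, 83.1]
gripper_width: 39.9
gripper_force: 74.4
```

Call:
arm_command:
  rows:
    - {"delta_pos":[-1,1,-30],"roll":0,"jaw":0}
    - {"delta_pos":[-1,1,-70],"roll":0,"jaw":0}
    - {"delta_pos":[-1,1,-110],"roll":0,"jaw":0}
    - {"delta_pos":[-1,1,-150],"roll":0,"jaw":0}
    - {"delta_pos":[-1,1,-172],"roll":0,"jaw":0}
    - {"delta_pos":[-1,1,-172],"roll":0,"jaw":0}

```text
time_s: 44.48
ee_pos: [554.8, -356.6, 208.6]
ee_rot: [179.3, 0.3, 77.0]
force: [0.2, 0.2, -0.9]
gripper_width: 39.7
gripper_force: 25.0
```

```bash
python3 -c "
from h import *
f=grab('top','t8.png');g=grab('side','s8.png')
print(env.state()['ee_pos'],env.state()['gripper_width'])
rect(f,'y',['yellow'],(355,165,465,250),10,120)
rect(g,'y',['yellow'],(230,130,345,200),10,120)
cv2.imwrite('pics/c8.png',np.hstack([cv2.resize(f['img'][130:265,335:470],(400,400)),cv2.resize(g['img'][110:210,230:330],(400,400))]))"
```

```text
[ 552.01427789 -355.27786347  201.87231771] 39.937278987690085
y 98 pix 413.0 223.0 c [ 506.2 -358.8] size [19.9 22.3] short-axis ang 75.9 medz 53.5
y 60 pix 298.0 162.0 c [ 506.  -363.8] size [37.3 22.9] short-axis ang -8.6 medz 35.2
```

View pics/c8.png

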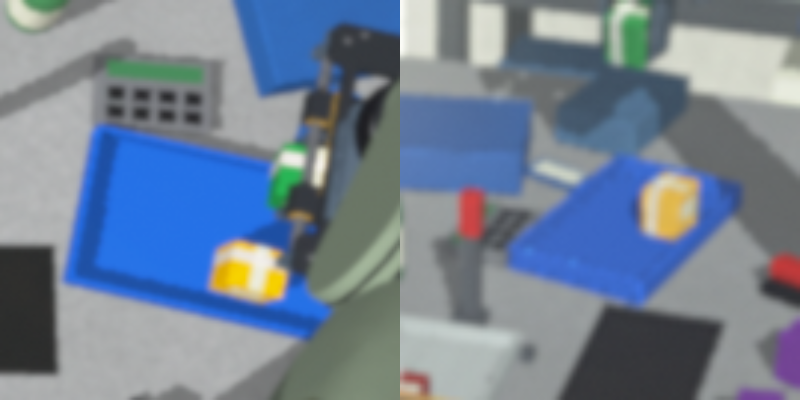

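The yellow carton was knocked to crop (250,270), about (508,-360), but it is still flat in the tray. The green one landed on its corner and is still gripped. I measure both before placing green at the free near end.

```bash
python3 -c "
from h import *
f=grab('top');g=grab('side')
rect(f,'y',['yellow','white'],(395,205,440,245),40,65)
rect(f,'y',['yellow','white'],(395,205,440,245),40,65,top=55)
W=cloud(g);M=rng(cv2.cvtColor(g['img'],cv2.COLOR_BGR2HSV));m=M['green'].copy();m[:,:270]=0;m[:,300:]=0;m[:95]=0;m[135:]=0
P=W[m&(W[...,2]>100)];print(len(P),np.nanpercentile(P,[3,97],axis=0).round(1))
v,u=np.nonzero(m);print(u.min(),u.max(),v.min(),v.max(),ray(g,(u.min()+u.max())/2,v.max(),180))
go(566,-288,200,76.8)"
```

```text
y 233 pix 419.0 221.0 c [ 511.5 -376.1] size [50.7 41.1] short-axis ang -15.1 medz 54.8
y 233 pix 419.0 221.0 c [ 510.9 -373.5] size [53.1 42.1] short-axis ang -12.4 medz 54.8
55 [[ 537.  -337.1  197.8]
 [ 554.5 -317.3  245.6]]
287 291 116 127 [ 553.65912805 -372.04008966  180.        ]
delta [68.8 -0.4 -0.9] roll 0.02 at [ 550.8 -355.1  199. ] [-1.798e+02 -1.000e-01  7.690e+01]
```

Call:
arm_command:
  rows:
    - {"delta_pos":[35,0,0],"roll":0,"jaw":0}
    - {"delta_pos":[69,0,0],"roll":0,"jaw":0}
    - {"delta_pos":[69,0,40],"roll":0,"jaw":0}
    - {"delta_pos":[69,0,80],"roll":0,"jaw":0}
    - {"delta_pos":[69,0,110],"roll":0,"jaw":0}
    - {"delta_pos":[69,0,140],"roll":0,"jaw":0}
    - {"delta_pos":[69,0,155],"roll":0,"jaw":0}
    - {"delta_pos":[69,0,160],"roll":0,"jaw":0}
    - {"delta_pos":[69,0,165],"roll":0,"jaw":0}
    - {"delta_pos":[69,0,168],"roll":0,"jaw":0}
    - {"delta_pos":[69,0,168],"roll":0,"jaw":0}

```text
time_s: 45.6
ee_pos: [567.2, -289.6, 33.0]
ee_rot: [180.0, 0.0, 76.8]
force: [0.4, 0.6, -1.3]
gripper_width: 39.8
gripper_force: 25.0
```

```bash
python3 -c "
from h import *
f=grab('top','t9.png');g=grab('side','s9.png')
cv2.imwrite('pics/c9.png',np.hstack([cv2.resize(f['img'][130:265,335:470],(400,400)),cv2.resize(g['img'][110:210,230:330],(400,400))]))
W=cloud(g);M=rng(cv2.cvtColor(g['img'],cv2.COLOR_BGR2HSV));m=M['green'].copy();m[:,:258]=0;m[:,310:]=0;m[:130]=0;m[185:]=0
P=W[m&(W[...,2]>5)];print(len(P),np.nanpercentile(P,[3,97],axis=0).round(1),env.state()['ee_pos'],env.state()['force'])"
```

```text
54 [[ 553.5 -270.1   31.6]
 [ 572.6 -255.    78. ]] [ 567.69920684 -289.88835563   33.97138141] [-0.40097675  0.2719415  -1.26012053]
```

View pics/c9.png

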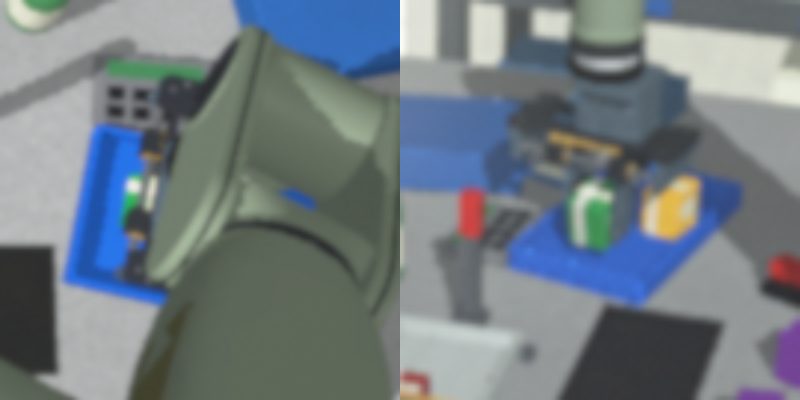

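Green is held nearly upright above the near end of the tray at side crop (590,215). Its bottom is about 25 mm above the floor, so I lower it gently.

Call:
arm_command:
  rows:
    - {"delta_pos":[0,0,10],"roll":0,"jaw":0}
    - {"delta_pos":[0,0,15],"roll":0,"jaw":0}
    - {"delta_pos":[0,0,18],"roll":0,"jaw":0}
    - {"delta_pos":[0,0,20],"roll":0,"jaw":0}
    - {"delta_pos":[0,0,22],"roll":0,"jaw":0}
    - {"delta_pos":[0,0,22],"roll":0,"jaw":0}
    - {"delta_pos":[0,0,22],"roll":0,"jaw":0}

```text
time_s: 46.28
ee_pos: [567.2, -289.6, 11.0]
ee_rot: [180.0, 0.0, 76.8]
force: [0.8, 0.3, -1.0]
gripper_width: 39.9
gripper_force: 25.0
```

Call:
arm_command:
  rows:
    - {"delta_pos":[0,0,1.5],"roll":0,"jaw":0}
    - {"delta_pos":[0,0,3],"roll":0,"jaw":0}
    - {"delta_pos":[0,0,3],"roll":0,"jaw":0}
    - {"delta_pos":[0,0,3],"roll":0,"jaw":0}

```text
time_s: 46.62
ee_pos: [567.4, -289.8, 10.4]
ee_rot: [179.9, 0.0, 76.8]
force: [-3.6, 1.4, 10.8]
gripper_width: 39.7
gripper_force: 25.0
```

Call:
arm_command:
  rows:
    - {"delta_pos":[0,0,-2],"roll":0,"jaw":0}
    - {"delta_pos":[0,0,-2],"roll":0,"jaw":65}
    - {"delta_pos":[0,0,-2],"roll":0,"jaw":65}
    - {"delta_pos":[0,0,-2],"roll":0,"jaw":65}
    - {"delta_pos":[0,0,-2],"roll":0,"jaw":65}
    - {"delta_pos":[0,0,-40],"roll":0,"jaw":65}
    - {"delta_pos":[0,0,-80],"roll":0,"jaw":65}
    - {"delta_pos":[0,0,-120],"roll":0,"jaw":65}
    - {"delta_pos":[0,0,-160],"roll":0,"jaw":65}
    - {"delta_pos":[0,0,-192],"roll":0,"jaw":65}
    - {"delta_pos":[0,0,-192],"roll":0,"jaw":65}

```text
time_s: 47.53
ee_pos: [570.5, -291.3, 208.1]
ee_rot: [179.2, 0.2, 76.8]
force: [0.4, -0.3, 0.7]
gripper_width: 59.5
gripper_force: 0.0
```

```bash
python3 -c "
from h import *
f=grab('top')
rect(f,'red',['red'],(205,140,312,200),65,95)
rect(f,'rw',['red','white'],(225,155,258,192),65,95,top=80)
go(642,105.5,200,90)"
```

```text
red 50 pix 244.0 173.0 c [630.2  90.9] size [20.7 13.3] short-axis ang -88.6 medz 79.6
rw 117 pix 237.0 167.0 c [648.9 108.1] size [40.1 39.5] short-axis ang -44.9 medz 80.6
delta [402.3 -19.4   3.2] roll -2.64 at [ 569.  -290.6  204.3] [1.795e+02 1.000e-01 7.680e+01]
```

Call:
arm_command:
  rows:
    - {"delta_pos":[402,-18,0],"roll":-2.64,"jaw":62}
    - {"delta_pos":[402,-18,0],"roll":-2.64,"jaw":62}
    - {"delta_pos":[402,-18,0],"roll":-2.64,"jaw":62}
    - {"delta_pos":[402,-18,0],"roll":-2.64,"jaw":62}
    - {"delta_pos":[402,-18,0],"roll":-2.64,"jaw":62}
    - {"delta_pos":[402,-18,0],"roll":-2.64,"jaw":62}
    - {"delta_pos":[402,-18,0],"roll":-2.64,"jaw":62}
    - {"delta_pos":[402,-18,0],"roll":-2.64,"jaw":62}
    - {"delta_pos":[402,-18,0],"roll":-2.64,"jaw":62}
    - {"delta_pos":[402,-18,0],"roll":-2.64,"jaw":62}
    - {"delta_pos":[402,-18,0],"roll":-2.64,"jaw":62}
    - {"delta_pos":[402,-18,0],"roll":-2.64,"jaw":62}
    - {"delta_pos":[402,-18,0],"roll":-2.64,"jaw":62}
    - {"delta_pos":[402,-18,0],"roll":-2.64,"jaw":62}

```text
time_s: 48.75
ee_pos: [640.8, 104.6, 199.0]
ee_rot: [-179.9, 0.0, 89.9]
force: [0.5, 0.6, -0.0]
gripper_width: 56.5
gripper_force: 0.0
```

```bash
python3 -c "
from h import *
f=grab('top','t10.png')
rect(f,'y',['yellow','white'],(355,165,465,250),40,70)
rect(f,'g',['green','white'],(355,165,465,250),40,70)
rect(f,'issue',['blue'],(355,165,465,250),20,40,top=27)
cv2.imwrite('pics/c10.png',cv2.resize(f['img'][130:265,335:470],(500,500)))
go(642,105.5,52,90)"
```

```text
y 255 pix 420.0 221.0 c [ 511.2 -375.5] size [49.3 40.5] short-axis ang -14.8 medz 54.9
g 266 pix 387.0 200.0 c [ 564.9 -292. ] size [51.8 40.8] short-axis ang -13.4 medz 55.2
issue 658 pix 409.0 208.0 c [ 548.  -351.7] size [251.  151.1] short-axis ang -12.8 medz 26.2
delta [  1.1   1.2 147.4] roll -0.02 at [640.9 104.4 199.4] [-179.9    0.    89.9]
```

View pics/c10.png

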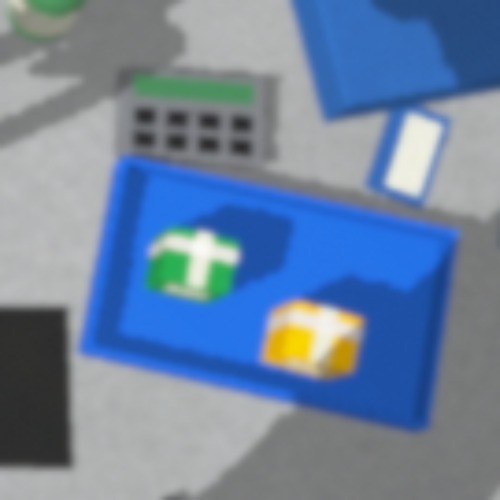

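Both are flat: green at crop (195,262), yellow at (315,340), tops at 55 mm. Red goes to the free far-right end.

Call:
arm_command:
  rows:
    - {"delta_pos":[1,2,40],"roll":0,"jaw":62}
    - {"delta_pos":[1,2,75],"roll":0,"jaw":62}
    - {"delta_pos":[1,2,110],"roll":0,"jaw":62}
    - {"delta_pos":[1,2,135],"roll":0,"jaw":62}
    - {"delta_pos":[1,2,149],"roll":0,"jaw":62}
    - {"delta_pos":[1,2,149],"roll":0,"jaw":62}
    - {"delta_pos":[1,2,149],"roll":0,"jaw":0}
    - {"delta_pos":[1,2,149],"roll":0,"jaw":0}
    - {"delta_pos":[1,2,149],"roll":0,"jaw":0}
    - {"delta_pos":[1,2,149],"roll":0,"jaw":0}
    - {"delta_pos":[1,2,149],"roll":0,"jaw":0}
    - {"delta_pos":[1,2,149],"roll":0,"jaw":0}

```text
time_s: 49.8
ee_pos: [644.4, 106.8, 52.8]
ee_rot: [179.8, 0.0, 90.0]
force: [-0.0, -1.9, 5.7]
gripper_width: 40.0
gripper_force: 25.0
```

```bash
python3 -c "
from h import *
go(546.5,-437,200,76.9)"
```

```text
delta [-543.8  -97.6 -147.5] roll 2.62 at [644.4 106.8  52.8] [179.8   0.   90. ]
```

Call:
arm_command:
  rows:
    - {"delta_pos":[0,0,-40],"roll":0,"jaw":0}
    - {"delta_pos":[0,0,-80],"roll":0,"jaw":0}
    - {"delta_pos":[0,0,-120],"roll":0,"jaw":0}
    - {"delta_pos":[0,0,-150],"roll":0,"jaw":0}
    - {"delta_pos":[-544,-98,-150],"roll":2.62,"jaw":0}
    - {"delta_pos":[-544,-98,-150],"roll":2.62,"jaw":0}
    - {"delta_pos":[-544,-98,-150],"roll":2.62,"jaw":0}
    - {"delta_pos":[-544,-98,-150],"roll":2.62,"jaw":0}
    - {"delta_pos":[-544,-98,-150],"roll":2.62,"jaw":0}
    - {"delta_pos":[-544,-98,-150],"roll":2.62,"jaw":0}
    - {"delta_pos":[-544,-98,-150],"roll":2.62,"jaw":0}
    - {"delta_pos":[-544,-98,-150],"roll":2.62,"jaw":0}
    - {"delta_pos":[-544,-98,-150],"roll":2.62,"jaw":0}
    - {"delta_pos":[-544,-98,-150],"roll":2.62,"jaw":0}
    - {"delta_pos":[-544,-98,-150],"roll":2.62,"jaw":0}
    - {"delta_pos":[-544,-98,-150],"roll":2.62,"jaw":0}
    - {"delta_pos":[-544,-98,-150],"roll":2.62,"jaw":0}
    - {"delta_pos":[-544,-98,-150],"roll":2.62,"jaw":0}
    - {"delta_pos":[-544,-98,-150],"roll":2.62,"jaw":0}
    - {"delta_pos":[-544,-98,-150],"roll":2.62,"jaw":0}

```text
time_s: 51.47
ee_pos: [545.1, -436.9, 200.4]
ee_rot: [-180.0, -0.1, 76.8]
force: [0.5, 0.2, -0.9]
gripper_width: 40.2
gripper_force: 25.0
```

```bash
python3 -c "
from h import *
f=grab('top');g=grab('side')
rect(f,'y',['yellow'],(355,165,465,250),30,75)
rect(g,'y',['yellow'],(230,130,345,200),30,75)
W=cloud(g);M=rng(cv2.cvtColor(g['img'],cv2.COLOR_BGR2HSV));m=M['red'].copy()&(W[...,2]>150)&(W[...,1]<-350)&(W[...,1]>-500)
P=W[m];print(len(P),np.nanpercentile(P,[3,97],axis=0).round(1) if len(P) else '')
go(546.5,-437,29,76.9)"
```

```text
y 92 pix 413.0 223.0 c [ 506.2 -359. ] size [19.9 22.1] short-axis ang 78.3 medz 53.3
y 36 pix 298.0 160.0 c [ 506.5 -360.9] size [25.1 32.4] short-axis ang 12.0 medz 45.6
47 [[ 530.3 -420.5  185.6]
 [ 548.1 -402.8  226.4]]
delta [ -1.6   1.1 171.9] roll 0.02 at [ 545.8 -435.4  200.9] [-1.8e+02 -1.0e-01  7.7e+01]
```

Call:
arm_command:
  rows:
    - {"delta_pos":[-1,1,40],"roll":0,"jaw":0}
    - {"delta_pos":[-1,1,80],"roll":0,"jaw":0}
    - {"delta_pos":[-1,1,110],"roll":0,"jaw":0}
    - {"delta_pos":[-1,1,130],"roll":0,"jaw":0}
    - {"delta_pos":[-1,1,145],"roll":0,"jaw":0}
    - {"delta_pos":[-1,1,155],"roll":0,"jaw":0}
    - {"delta_pos":[-1,1,162],"roll":0,"jaw":0}
    - {"delta_pos":[-1,1,166],"roll":0,"jaw":0}
    - {"delta_pos":[-1,1,170],"roll":0,"jaw":0}
    - {"delta_pos":[-1,1,172],"roll":0,"jaw":0}
    - {"delta_pos":[-1,1,173],"roll":0,"jaw":0}
    - {"delta_pos":[-1,1,173],"roll":0,"jaw":0}

```text
time_s: 52.57
ee_pos: [546.3, -438.5, 28.5]
ee_rot: [179.9, 0.0, 76.9]
force: [-0.5, -0.0, -0.4]
gripper_width: 39.8
gripper_force: 25.0
```

Bottom is within a millimetre of the floor, so I release, lift and move clear.

Call:
arm_command:
  rows:
    - {"delta_pos":[0,0,1],"roll":0,"jaw":0}
    - {"delta_pos":[0,0,1],"roll":0,"jaw":62}
    - {"delta_pos":[0,0,1],"roll":0,"jaw":62}
    - {"delta_pos":[0,0,1],"roll":0,"jaw":62}
    - {"delta_pos":[0,0,1],"roll":0,"jaw":62}
    - {"delta_pos":[0,0,-40],"roll":0,"jaw":62}
    - {"delta_pos":[0,0,-80],"roll":0,"jaw":62}
    - {"delta_pos":[0,0,-120],"roll":0,"jaw":62}
    - {"delta_pos":[0,0,-160],"roll":0,"jaw":62}
    - {"delta_pos":[0,0,-200],"roll":0,"jaw":62}
    - {"delta_pos":[400,-70,-200],"roll":0,"jaw":62}
    - {"delta_pos":[400,-70,-200],"roll":0,"jaw":62}
    - {"delta_pos":[400,-70,-200],"roll":0,"jaw":62}
    - {"delta_pos":[400,-70,-200],"roll":0,"jaw":62}
    - {"delta_pos":[400,-70,-200],"roll":0,"jaw":62}
    - {"delta_pos":[400,-70,-200],"roll":0,"jaw":62}
    - {"delta_pos":[400,-70,-200],"roll":0,"jaw":62}
    - {"delta_pos":[400,-70,-200],"roll":0,"jaw":62}
    - {"delta_pos":[400,-70,-200],"roll":0,"jaw":62}
    - {"delta_pos":[400,-70,-200],"roll":0,"jaw":62}

```text
time_s: 54.23
ee_pos: [568.2, -29.6, 228.3]
ee_rot: [180.0, -0.1, 77.0]
force: [1.4, 0.7, -0.3]
gripper_width: 56.3
gripper_force: 0.0
```

Call:
arm_command:
  rows:
    - {"delta_pos":[0,0,0],"roll":0,"jaw":62}
    - {"delta_pos":[0,0,0],"roll":0,"jaw":62}
    - {"delta_pos":[0,0,0],"roll":0,"jaw":62}

```text
time_s: 54.48
ee_pos: [568.5, -33.2, 228.0]
ee_rot: [180.0, 0.0, 76.9]
force: [-0.1, 0.3, -0.4]
gripper_width: 56.4
gripper_force: 0.0
```

```bash
python3 -c "
from h import *
f=grab('top','t11.png')
for c in('red','green','yellow'): rect(f,c,[c,'white'],(355,165,465,250),40,75)
rect(f,'handle',['red'],(275,140,345,185),145,175)
rect(f,'lever',['red'],(125,145,180,210),165,215,top=189)
print(env.state()['qvel'].round(2),env.state()['force'])"
```

```text
red 242 pix 442.0 208.0 c [ 545.1 -435. ] size [49.6 39.9] short-axis ang -12.3 medz 55.2
green 263 pix 388.0 200.0 c [ 564.9 -291.9] size [50.3 40.4] short-axis ang -12.5 medz 55.1
yellow 264 pix 421.0 221.0 c [ 511.1 -376.6] size [51.7 40.7] short-axis ang -15.8 medz 54.8
handle none
lever 226 pix 157.0 180.0 c [584.1 289.8] size [ 14.2 106.9] short-axis ang 90.0 medz 188.9
[-0.85  0.1  -0.03  0.19  0.04  0.08] [-0.09591222 -0.49242337  0.58756991]
```

View pics/t11.png

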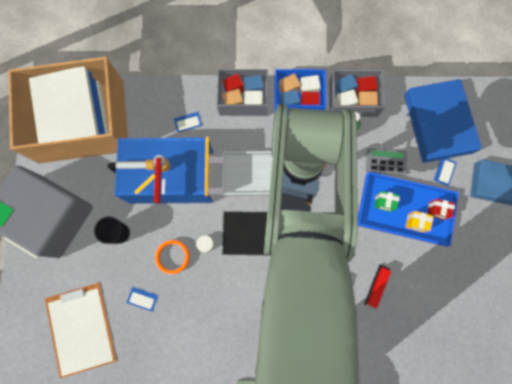

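All three cartons lie flat in the issue tray at (388,200), (421,221) and (442,208), with tops at 55 mm. The lever is shut, the tray is still out with its near edge at column 222, and the gripper is clear.

```bash
python3 -c "
from h import *
print(env.job_done())"
```

```text
the job is handed in; nothing more can be done
None
```

The job is handed in, with no verdict returned: all three cartons were dusted at the half-open mark and now lie flat in the blue issue tray, the air lever is shut and the empty tray is out. The green carton landed hard (about 83 N at the wrist) on the yellow one, which had been knocked aside; the last pictures show both flat and upright.

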